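# Ice for a cold drink: scoop cubes from the hooded ice bin into the tumbler

### The arm

A 6-joint arm with a two-finger parallel gripper is mounted at the origin on a cart in front of the work surface, level with it; the furniture and walls round the work are solid. World frame = base frame: x ahead of the robot, y to its left, z up, the work surface at z = 0. Lengths are in m, angles in rad, forces in N, time in s.
With the tool pointing down it reaches from about 0.35 to 0.875 m from the base axis. Payload 15.5 kg.
Tool frame: the origin (TCP) lies midway between the tips of the shut fingers; the grasp point (between the pads) lies 19 mm behind it; z points along the fingers, y is the line along which they close (so a half turn about z gives the same grasp; the last joint's range is limited). The gripper opens to 85 mm and grips with 20 to 120 N. Pads are 22 mm wide; open, the fingers measure 114 mm over their backs; the gripper's body (76 mm by 85 mm) begins 54 mm behind the grasp point. The pads swing forward as they close: fully open they stand 13 mm farther back than shut.
Start: joints at [1.2, 0.494, 1.345, -0, 1.302, -0.096], TCP at [0.17, 0.602, 0.231] pointing down, gripper open.
Joint ranges: [-2.91, 2.91], [-0.82, 2.16], [0.22, 2.67], [-1.22, 4.37], [0.12, 2.79], [-3.08, 3.08]. Speed limits (rad/s): [1.89, 1.89, 2.57, 3.01, 3.01, 3.01].

### API

Orientations are given as a unit quaternion [w, x, y, z].
In Python, from station import sensors, cams, robot, nets gives the robot as it stands.
- The arm moves only by the tool move_arm, never from a script. Its arguments are lists of equal length, an entry for each row: "jaw": the opening, from -1 (shut) to 1 (fully open), so that 0 is half open; "xyz": the shift along the tool's x, y, z each as a share of 0.5 m, from -1 to 1, a list of three; "rotation": the turn, a rotation vector about the tool's x, y, z each as a share of 60 degrees, from -1 to 1, a list of three. A call has 1 to 5 rows; each row is the pose to reach, as a shift and turn from the pose commanded when the call began, along the tool's axes at that moment; what a row does not reach only later rows make up. A row lasts 1/10 s, in which the tool goes at most 50 mm and 8.59 degrees, less where a joint would pass 70% of its speed; a pose out of reach is approached as far as the arm can. A call with a number of a shift or a turn outside -1 to 1 is refused whole. A call with a gripper value outside its range is refused whole. The fingers move at their own pace and stop on an object; "newtons" is the grip in N (left out, the last holds). Time passes only in rows, so rows that repeat a pose let the fingers close. It gives the time, the measured TCP pose, the force, the opening and the grip force at its end, in the units of the state.
- sensors.sense(): the state, without advancing time (a new reading comes with each control period).
- cams.grab_frame(name): name is "scene" or "top" or "wrist"; returns the picture (384x512x3 uint8, red, green, blue); there is no depth.
- cams.calibration(name): a dict with "camera_matrix" (3x3 intrinsics, pixels), "dist_coeffs" ([k1, k2, p1, p2, k3] as OpenCV has them; the pictures are not rectified), "view" (4x4, takes a point from world to camera coordinates). Camera axes: x right, y down, z forward; pixel columns grow to the right and rows downward; lengths in m; the calibration is good to about 2 mm. A picture is of the moment at which its call begins: read the wrist's pose just before it. calibration takes no time and is no camera call; for the wrist camera it gives the pose at the moment of the call.
- robot.hand_in(): hands the job in; it is judged then, once.
Trained networks look in the newest picture that a camera, given by its name, has taken for a name from the list of things; names that differ only in an ending like _2 or _b are one class to them, and where a whole thing is asked for, a point or a joint stands for the part that bears it (a point fixed in the world has none). Each returns a list of dicts, best first, with "conf" (0 to 1); they miss things now and then, are a little off and sometimes report something else, mostly with a low value. They report only what shows in the picture. A call takes as long as a camera call. They do not tell look-alikes from the thing itself.
- nets.outline_of(camera, thing): "mask" (384x512 bool, what is visible of it) and "box" ([left, top, right, bottom] in pixels, round what is visible of it).
The state is a dict: "clock": time; "joint_pos": joint angles; "dq": joint speeds; "joint_torque": joint torques, N m; "tcp_pos": TCP position; "ee_rot": TCP orientation; "contact_force": force on the tool from outside, world axes, zero at the start; "ft_torque": the same for the moment, N m; "grip_width": finger opening in m; "finger_force": force on a finger pad.
Only numpy, scipy, OpenCV 4.12 (cv2) and the standard library are available. Lean on these libraries where they do the work, as an engineer would, in place of code of your own. Each camera call takes 0.05 s, during which the arm holds its last target. There are 200 camera calls.

### The job

Get some ice for a cold drink: slide the lid of the ice bin fully back, scoop ice from under the hood with the metal scoop and tip at least three cubes into the glass tumbler, then lay the scoop, empty, flat on its wooden board again; the bin may stay open. Never touch the ice with the fingers, leave no cube anywhere but in the tumbler or the bin, keep the tumbler upright in its place and leave the other things on the worktop alone.

Things in the scene. Friction and masses are not known exactly. Their poses are not given: they have to be found in the camera images.
- ice_bin: fixed petrol-blue ice bin, outside 238 (x) x 88 mm (y); origin: centre of its underside, on the worktop; x from its low front (towards the robot) to its high rear, z up. Walls 4 mm, front wall 55 mm high; side walls rise at 16.4 degrees from 55 mm (front) to 125 mm (rear), with white lid rails 11 mm higher. Over the rear half (x > 0) is a fixed clear hood, over the front half the lid
- bin_floor (a point): middle of the bin's inner floor, 6 mm above its underside; axes as the bin's. Inside: 230 mm long (x -115 to +115 mm), 80 mm wide; a 5 mm moulded corner along the foot of the rear wall
- hood_edge (a point): middle of the hood's front edge (underside), 90 mm above the worktop at x = 0 of the bin; the 4 mm hood rises from it to the rear wall at 16.4 degrees. Ice under it is reached only through the open front half
- lid (a joint): clear sliding lid of the bin: 0 closed, grows to 0.115 m (stop) as it slides to the rear up the slope, above the hood, along (cos 16.4 deg, 0, sin 16.4 deg) of the bin's frame; about 2 N moves it, it stays where left. Fully back it frees the front half from the front wall to about x = -5 mm of the bin
- lid_grip (a point): centre of the top face of the lid's black grip block, moving with the lid: block 36 mm wide (bin y), 14 mm thick, standing 22 mm above the lid and square to it; its x axis is the sliding direction, z square to the lid
- scoop: flat-bottomed aluminium ice scoop, 0.16 kg, lying on its board. Origin: centre of the bowl's underside; x to the open mouth, z up. Bowl 100 mm long (x -50 to +50 mm), 70 mm wide at the mouth, 73 mm over everything; floor 2.5 mm thick; side walls fall from 41 mm at the closed back to nothing at the lip; empty, it rests stably on its floor
- scoop_grip (a point): where to grip the scoop's straight handle, covered in black: x -90, z +90 mm in the scoop's frame, axes as the scoop's. The handle, 18 mm across (y, flat sides) and 14 mm thick, starts at the back wall (x -50, z 26 mm) and rises backwards at 58 degrees for 125 mm
- scoop_lip (a point): middle of the scoop's thin front lip, at its underside: x = +50 mm in the scoop's frame; axes as the scoop's
- board: fixed light wooden serving board, 160 x 100 x 12 mm, on which the scoop lies, its bowl 20 mm off the board's middle towards +x; origin: centre of its underside on the worktop, x along the length
- tumbler: wide clear glass tumbler standing on the worktop, 90 mm high, 100 mm over the rim and 82 mm over the foot, wall 3.5 mm (93 mm clear at the rim), base 9 mm thick, 0.35 kg, loose; origin: centre of its underside, z up. Mind the wall cabinet over the rear left of the worktop (beyond x 0.52 and y 0.30 m, from 0.55 m up)
- tumbler_middle (a point): point on the tumbler's axis 40 mm above its underside
- tumbler_rim (a point): centre of the tumbler's mouth, 90 mm above its underside
- ice1: ice cube, 27 mm, clear whitish with rounded edges, 18 g, slippery (friction about 0.2); origin at its centre. All six start in one layer on the floor of the ice bin, from the middle of its length to its rear end, at any turn
- ice2: ice cube, 27 mm, clear whitish with rounded edges, 18 g, slippery (friction about 0.2); origin at its centre. All six start in one layer on the floor of the ice bin, from the middle of its length to its rear end, at any turn
- ice3: ice cube, 27 mm, clear whitish with rounded edges, 18 g, slippery (friction about 0.2); origin at its centre. All six start in one layer on the floor of the ice bin, from the middle of its length to its rear end, at any turn
- ice4: ice cube, 27 mm, clear whitish with rounded edges, 18 g, slippery (friction about 0.2); origin at its centre. All six start in one layer on the floor of the ice bin, from the middle of its length to its rear end, at any turn
- ice5: ice cube, 27 mm, clear whitish with rounded edges, 18 g, slippery (friction about 0.2); origin at its centre. All six start in one layer on the floor of the ice bin, from the middle of its length to its rear end, at any turn
- ice6: ice cube, 27 mm, clear whitish with rounded edges, 18 g, slippery (friction about 0.2); origin at its centre. All six start in one layer on the floor of the ice bin, from the middle of its length to its rear end, at any turn
- jug: bystander: narrow milky fridge jug with a blue lid, 114 x 74 x 208 mm, origin under its centre
- water_bottle: bystander: clear plastic water bottle, 65 mm across, 215 mm high, origin under its centre
- shaker: bystander: salt shaker, 44 mm across, 90 mm high, origin under its centre
- spice_jar: bystander: spice jar with dark cap, 44 mm across, 105 mm high, origin under its centre
Mind the look-alikes: they are no part of the job. There is more than one size of the tumbler; the job needs the larger.

How it is judged:
On the way, in this order (a step that is already met when the one before it is completed fails the run):
1. the lid of the ice bin is slid back (value of joint lid above 0.085 m), for 0.2 s.
2. ice is lifted clear of the bin in the scoop (((x of ice1 in the frame of scoop between -0.06 and 0.05 m and y of ice1 in the frame of scoop between -0.035 and 0.035 m and z of ice1 in the frame of scoop between 0 and 0.07 m and height (world z) of ice1 above 0.14 m) or (x of ice2 in the frame of scoop between -0.06 and 0.05 m and y of ice2 in the frame of scoop between -0.035 and 0.035 m and z of ice2 in the frame of scoop between 0 and 0.07 m and height (world z) of ice2 above 0.14 m) or (x of ice3 in the frame of scoop between -0.06 and 0.05 m and y of ice3 in the frame of scoop between -0.035 and 0.035 m and z of ice3 in the frame of scoop between 0 and 0.07 m and height (world z) of ice3 above 0.14 m) or (x of ice4 in the frame of scoop between -0.06 and 0.05 m and y of ice4 in the frame of scoop between -0.035 and 0.035 m and z of ice4 in the frame of scoop between 0 and 0.07 m and height (world z) of ice4 above 0.14 m) or (x of ice5 in the frame of scoop between -0.06 and 0.05 m and y of ice5 in the frame of scoop between -0.035 and 0.035 m and z of ice5 in the frame of scoop between 0 and 0.07 m and height (world z) of ice5 above 0.14 m) or (x of ice6 in the frame of scoop between -0.06 and 0.05 m and y of ice6 in the frame of scoop between -0.035 and 0.035 m and z of ice6 in the frame of scoop between 0 and 0.07 m and height (world z) of ice6 above 0.14 m))), for 0.2 s.
At the end, for the whole second after the job is handed in: At least 3 of the 6 cubes lie in the tumbler (centres within 62 mm of its middle point), all others in the bin, at rest; tumbler upright (0.12 rad); scoop still and flat (0.12 rad) on the board, bowl middle within 65 mm of the board's middle ((distance between each of ice1, ice2, ice3 and tumbler_middle below 0.062 m or distance between each of ice1, ice2, ice4 and tumbler_middle below 0.062 m or distance between each of ice1, ice2, ice5 and tumbler_middle below 0.062 m or distance between each of ice1, ice2, ice6 and tumbler_middle below 0.062 m or distance between each of ice1, ice3, ice4 and tumbler_middle below 0.062 m or distance between each of ice1, ice3, ice5 and tumbler_middle below 0.062 m or distance between each of ice1, ice3, ice6 and tumbler_middle below 0.062 m or distance between each of ice1, ice4, ice5 and tumbler_middle below 0.062 m or distance between each of ice1, ice4, ice6 and tumbler_middle below 0.062 m or distance between each of ice1, ice5, ice6 and tumbler_middle below 0.062 m or distance between each of ice2, ice3, ice4 and tumbler_middle below 0.062 m or distance between each of ice2, ice3, ice5 and tumbler_middle below 0.062 m or distance between each of ice2, ice3, ice6 and tumbler_middle below 0.062 m or distance between each of ice2, ice4, ice5 and tumbler_middle below 0.062 m or distance between each of ice2, ice4, ice6 and tumbler_middle below 0.062 m or distance between each of ice2, ice5, ice6 and tumbler_middle below 0.062 m or distance between each of ice3, ice4, ice5 and tumbler_middle below 0.062 m or distance between each of ice3, ice4, ice6 and tumbler_middle below 0.062 m or distance between each of ice3, ice5, ice6 and tumbler_middle below 0.062 m or distance between each of ice4, ice5, ice6 and tumbler_middle below 0.062 m) and (distance between ice1 and tumbler_middle below 0.062 m or (x of ice1 in the frame of ice_bin between -0.12 and 0.12 m and y of ice1 in the frame of ice_bin between -0.045 and 0.045 m and z of ice1 in the frame of ice_bin below 0.08 m)) and (distance between ice2 and tumbler_middle below 0.062 m or (x of ice2 in the frame of ice_bin between -0.12 and 0.12 m and y of ice2 in the frame of ice_bin between -0.045 and 0.045 m and z of ice2 in the frame of ice_bin below 0.08 m)) and (distance between ice3 and tumbler_middle below 0.062 m or (x of ice3 in the frame of ice_bin between -0.12 and 0.12 m and y of ice3 in the frame of ice_bin between -0.045 and 0.045 m and z of ice3 in the frame of ice_bin below 0.08 m)) and (distance between ice4 and tumbler_middle below 0.062 m or (x of ice4 in the frame of ice_bin between -0.12 and 0.12 m and y of ice4 in the frame of ice_bin between -0.045 and 0.045 m and z of ice4 in the frame of ice_bin below 0.08 m)) and (distance between ice5 and tumbler_middle below 0.062 m or (x of ice5 in the frame of ice_bin between -0.12 and 0.12 m and y of ice5 in the frame of ice_bin between -0.045 and 0.045 m and z of ice5 in the frame of ice_bin below 0.08 m)) and (distance between ice6 and tumbler_middle below 0.062 m or (x of ice6 in the frame of ice_bin between -0.12 and 0.12 m and y of ice6 in the frame of ice_bin between -0.045 and 0.045 m and z of ice6 in the frame of ice_bin below 0.08 m)) and linear speed of each of ice1, ice2, ice3, ice4, ice5, ice6 below 0.03 m/s and horizontal distance between scoop and board below 0.065 m and z of scoop in the frame of board between 0.007 and 0.019 m and angle between each of scoop, tumbler's own z axis and vertical below 0.12 rad and linear speed of scoop below 0.02 m/s); the robot touches nothing.
It fails at once if the fingers touch an ice cube (contact force between the fingers and ice1 above 0.3 N or contact force between the fingers and ice2 above 0.3 N or contact force between the fingers and ice3 above 0.3 N or contact force between the fingers and ice4 above 0.3 N or contact force between the fingers and ice5 above 0.3 N or contact force between the fingers and ice6 above 0.3 N).
It fails at once if the tumbler is tipped by more than 0.5 rad or shoved more than 50 mm (angle between tumbler's own z axis and vertical above 0.5 rad or distance of tumbler from where it was at the start of the episode above 0.05 m).
It fails at once if a bystander (jug, bottle, salt shaker, spice jar) is tipped by more than 0.4 rad or shoved more than 40 mm (distance of any of jug, water_bottle, shaker, spice_jar from where it was at the start of the episode above 0.04 m or angle between any of jug, water_bottle, shaker, spice_jar's own z axis and vertical above 0.4 rad).
It also fails if it takes over 70 s, if anything falls off the work surface, if the arm or the gripper's body presses on something with over 40 N, if the wrist force passes 120 N, or if a joint passes its speed limit or range.

## Working session

There is one attempt and no reset: what is moved stays moved. The work goes in short steps, Python scripts to look and compute and a tool call to move; the robot and the scene stay as the last step left them, time stands still between calls to the robot, and variables do not carry over. Pictures are saved under pics/ and viewed, at most 10 in all, crops included, and the job is handed in when it is done.

Besides the shell and the picture viewer there is one more tool, called after "Request:" as name(argument=value, ...) on one line, values as JSON. move_arm: Moves the arm, as the interface text tells. Shift numbers are shares of 0.5 m and turn numbers shares of 60 degrees, none past 1 either way. Its arguments: {"type":"object","properties":{"jaw":{"type":"array","items":{"type":"number"}},"xyz":{"type":"array","items":{"type":"array","items":{"type":"number","minimum":-1,"maximum":1}}},"rotation":{"type":"array","items":{"type":"array","items":{"type":"number","minimum":-1,"maximum":1}}},"newtons":{"type":"number"}},"required":["jaw","xyz","rotation"]}

```bash
ls; mkdir -p pics
cat > h.py <<'E'
import numpy as np, cv2
from station import sensors,cams,robot,nets
def save(c,n):
    im=cams.grab_frame(c); cv2.imwrite('pics/'+n+'.png',im[:,:,::-1]); return im
E
python3 - <<'E'
from h import *
print(sensors.sense())
for c in ['scene','top']:
    save(c,c+'0'); k=cams.calibration(c); print(c,k)
    for t in ['ice_bin','lid_grip','scoop','scoop_grip','board','tumbler','ice1','jug','water_bottle','shaker','spice_jar']:
        print(t,[(round(d['conf'],2),[int(v) for v in d['box']]) for d in nets.outline_of(c,t)])
a=cv2.imread('pics/scene0.png');b=cv2.imread('pics/top0.png')
E
```

```text
pics
{'clock': 0.0, 'joint_pos': array([ 1.20050374e+00,  4.94178187e-01,  1.34614032e+00,  1.74896547e-05,
        1.30252292e+00, -9.55432656e-02]), 'dq': array([-1.22281723e-03, -1.08585397e-03, -1.26379320e-03, -6.15712787e-06,
        1.89190579e-03, -2.10509438e-03]), 'joint_torque': array([-2.52415099e-03, -8.82119322e+01, -3.83861125e+01, -3.76268708e-04,
        9.90472385e-03, -1.08703506e-05]), 'tcp_pos': array([0.16944832, 0.60120507, 0.23070026]), 'ee_rot': array([-1.52321708e-04,  1.36945260e-01,  9.90578420e-01, -6.05577610e-04]), 'contact_force': array([ 0.37385238, -0.54699472,  0.3224583 ]), 'ft_torque': array([-0.01451643,  0.04288647, -0.02657899]), 'finger_force': 0.0, 'grip_width': 0.08568549493735064}
scene {'camera_matrix': array([[424.6577823 ,   0.        , 252.51831691],
       [  0.        , 424.6577823 , 196.48975551],
       [  0.        ,   0.        ,   1.        ]]), 'dist_coeffs': array([-0.13291984,  0.        ,  0.        ,  0.        ,  0.        ]), 'view': array([[ 0.76681524, -0.64170318,  0.01454013, -0.46937651],
       [-0.46325427, -0.56897
[... 1191 characters left out ...]
     [ 0.0994763 , -0.0027891 , -0.99503602,  1.15902377],
       [ 0.        ,  0.        ,  0.        ,  1.        ]])}
ice_bin [(0.74, [300, 157, 354, 241]), (0.22, [241, 196, 276, 231])]
lid_grip [(0.59, [307, 201, 340, 244]), (0.56, [155, 108, 183, 144])]
scoop [(0.76, [180, 185, 208, 242])]
scoop_grip [(0.88, [182, 185, 213, 239]), (0.74, [252, 145, 268, 171]), (0.26, [243, 195, 274, 229])]
board [(0.67, [180, 177, 216, 237])]
tumbler [(0.64, [173, 249, 201, 271]), (0.57, [243, 195, 272, 226])]
ice1 []
jug [(0.71, [285, 91, 320, 148]), (0.47, [180, 186, 210, 237])]
water_bottle [(0.72, [156, 107, 185, 141])]
shaker [(0.51, [196, 154, 210, 168])]
spice_jar [(0.65, [257, 147, 267, 170])]
```

Run:
```python
import cv2
b=cv2.imread('pics/top0.png'); cv2.imwrite('pics/topc.png',cv2.resize(b[90:280,140:380],(780,617)[:2],interpolation=cv2.INTER_CUBIC)[:600])
a=cv2.imread('pics/scene0.png'); cv2.imwrite('pics/scenec.png',cv2.resize(a[130:340,100:380],(800,600),interpolation=cv2.INTER_CUBIC))
```

```text
(no output)
```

View pics/topc.png

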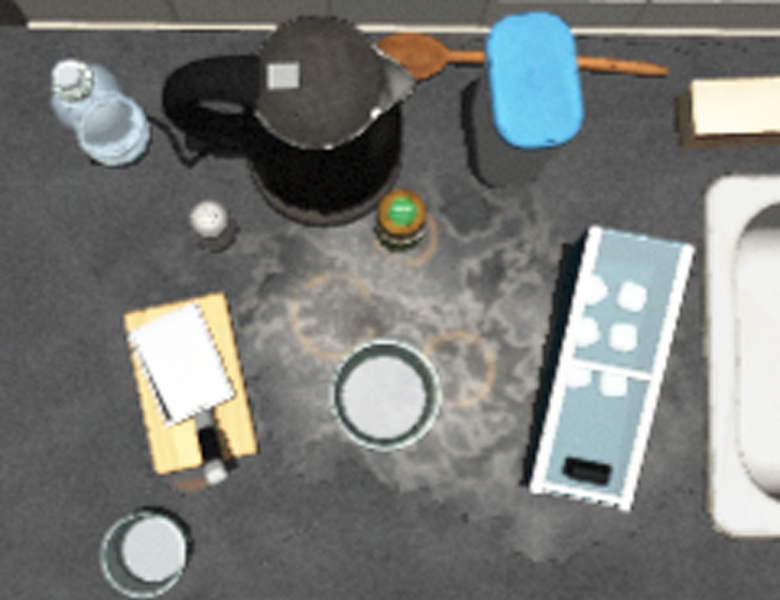

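View pics/scenec.png

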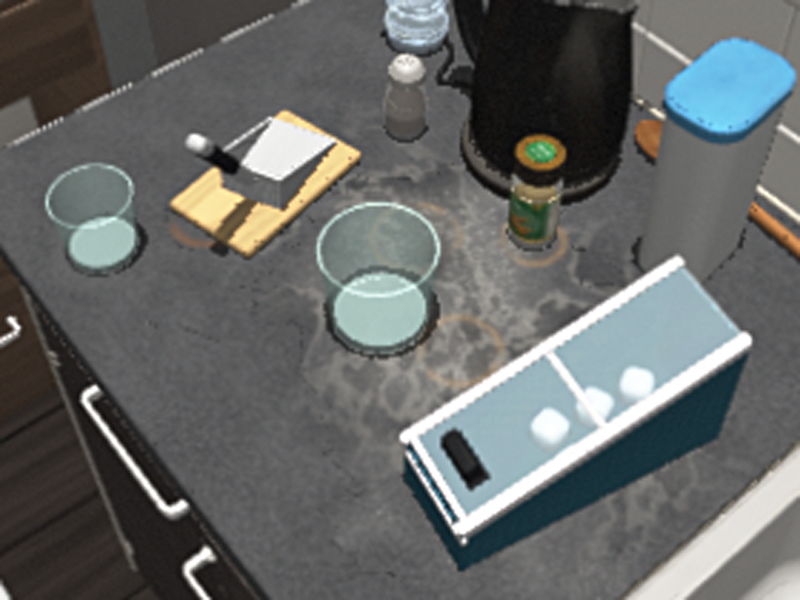

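Top view: bin at the right (crop corners 533,490 / 630,508 / 592,228 / 693,245), with the lid grip at 588,470 and six cubes mid to rear. The large tumbler is at 386,394. The scoop sits on the board at left with its mouth to the rear. The scene view agrees.

```bash
cat >> h.py <<'E'
from scipy.optimize import least_squares
from scipy.spatial.transform import Rotation as R
K={c:cams.calibration(c) for c in ['scene','top']}
def proj(c,P,k=None):
    k=k or K[c]; V=np.array(k['view'])
    return cv2.projectPoints(np.array(P,float).reshape(-1,3),cv2.Rodrigues(V[:3,:3])[0],V[:3,3],np.array(k['camera_matrix']),np.array(k['dist_coeffs']))[0][:,0]
def world(p,L):
    c,s=np.cos(p[2]),np.sin(p[2]); L=np.array(L,float).reshape(-1,3)
    return np.c_[p[0]+c*L[:,0]-s*L[:,1],p[1]+s*L[:,0]+c*L[:,1],L[:,2]]
def fit(obs,p0):
    # obs: list of (cam, local point, pixel)
    def f(p): return np.concatenate([(proj(c,world(p,[l]))[0]-np.array(u)) for c,l,u in obs])
    r=least_squares(f,p0,loss='soft_l1'); return r.x,r.fun.reshape(-1,2).round(1)
E
python3 - <<'E'
from h import *
T=lambda x,y:(140+x*240/780,90+y*190/617); S=lambda x,y:(100+x*.35,130+y*.35)
f,r=-.119,.119;zf,zr=.066,.136;w=.044
obs=[('top',(r,w,zr),T(592,228)),('top',(r,-w,zr),T(693,245)),('top',(f,w,zf),T(533,490)),('top',(f,-w,zf),T(630,508)),
('scene',(r,w,zr),S(680,262)),('scene',(r,-w,zr),S(748,342)),('scene',(f,w,zf),S(406,437)),('scene',(f,-w,zf),S(462,533))]
print('bin',*fit(obs,[.6,-.2,0]))
tum=[('top',(0,0,.09),T(386,394)),('scene',(0,0,.09),S(379,249)),('scene',(0,0,.009),S(380,311)),('top',(0,0,.009),T(384,396))]
print('tum',*fit(tum,[.6,0,0]))
h=.012
sc=[('top',(.05,.035,h),T(132,338)),('top',(.05,-.035,h),T(197,305)),('top',(-.116,0,.144),T(215,472)),('scene',(-.116,0,.144),S(196,144)),
('top',(-.05,-.035,h+.041),T(235,398)),('top',(-.05,.035,h+.041),T(172,423)),('scene',(.05,-.035,h),S(335,145)),('scene',(.05,.035,h),S(272,115))]
print('scoop',*fit(sc,[.6,.2,0]))
bd=[('top',(.08,.05,h),T(124,315)),('top',(.08,-.05,h),T(222,294)),('top',(-.08,-.05,h),T(257,457)),('top',(-.08,.05,h),T(158,474)),
('scene',(.08,.05,h),S(283,110)),('scene',(.08,-.05,h),S(360,155)),('scene',(-.08,-.05,h),S(248,250)),('scene',(-.08,.05,h),S(170,204))]
print('board',*fit(bd,[.6,.2,0]))
k=cams.calibration('wrist');print(k['camera_matrix'],np.linalg.inv(k['view']))
E
```

```text
bin [ 0.54251124 -0.2379737  -0.18870692] [[ 1.1 -0.5]
 [ 0.4  0.3]
 [ 0.6  0.3]
 [-0.1  0.6]
 [-0.2 -2.1]
 [ 1.6 -1.1]
 [-1.6 -0. ]
 [-0.2  0.1]]
tum [ 0.52013746 -0.03608361  0.        ] [[ 0.4  0.1]
 [-0.3 -0.4]
 [ 0.1 -0.7]
 [ 0.6  0.4]]
scoop [0.54985516 0.15768842 0.452356  ] [[-0.1 -1.5]
 [ 0.1 -0.7]
 [ 1.5  1.9]
 [-0.5 -0.1]
 [ 0.3 -1.2]
 [-1.4  1.1]
 [ 0.1 -1.5]
 [-0.1  1.6]]
board [0.53118252 0.15161619 0.23044836] [[ 0.1 -0.1]
 [ 1.  -0.5]
 [ 0.9 -1. ]
 [-0.1  0.8]
 [-0.2 -0.9]
 [ 0.3 -1.3]
 [-0.6  1.3]
 [-1.3 -0.5]]
[[333.91851525   0.         254.72810147]
 [  0.         333.91851525 191.94140962]
 [  0.           0.           1.        ]] [[ 2.72169849e-01  9.24054143e-01  2.68416680e-01  1.01345671e-01]
 [ 9.62249217e-01 -2.61404347e-01 -7.57905736e-02  6.20401969e-01]
 [ 1.30693435e-04  2.78911649e-01 -9.60316758e-01  3.73409784e-01]
 [ 0.00000000e+00  0.00000000e+00  0.00000000e+00  1.00000000e+00]]
```

```bash
cat >> h.py <<'E'
BIN=[0.5425,-0.238,-0.1887]; TUM=[.520,-.036]; SC=[.54986,.15769,.4524]; BD=[.5312,.1516,.2304]
def Rt(yaw,t):
    "tool pointing down, y left across yaw, tilted outward t deg"
    t=np.radians(t); z=np.array([np.sin(t)*np.cos(yaw),np.sin(t)*np.sin(yaw),-np.cos(t)]); y=np.array([-np.sin(yaw),np.cos(yaw),0])
    return np.c_[np.cross(y,z),y,z]
def cur():
    s=sensors.sense(); q=s['ee_rot']; return s['tcp_pos'],R.from_quat(np.r_[q[1:],q[0]]).as_matrix()
def plan(wps,start=None):
    """wps: list of (pos,R). prints calls; chained from start pose using rounded commands"""
    p,A=start or cur()
    calls=[];rows=[];p0,A0=p,A
    for q,B in wps:
        n=max(1,int(np.ceil(max(np.linalg.norm(q-p)/.045,np.degrees(np.linalg.norm(R.from_matrix(A.T@B).as_rotvec()))/7.5)-1e-6)))
        rv=R.from_matrix(A.T@B).as_rotvec()
        for i in range(1,n+1):
            pi=p+(q-p)*i/n; Ai=A@R.from_rotvec(rv*i/n).as_matrix()
            if len(rows)==5: 
                calls.append(rows); rows=[]; p0=p0+A0@(np.array(calls[-1][-1][0])*.5); A0=A0@R.from_rotvec(np.array(calls[-1][-1][1])*np.pi/3).as_matrix()
            rows.append(((A0.T@(pi-p0)/.5).round(3).tolist(),(R.from_matrix(A0.T@Ai).as_rotvec()/(np.pi/3)).round(3).tolist()))
        p,A=q,B
    calls.append(rows)
    for c in calls: print('"xyz":',[r[0] for r in c],'"rotation":',[r[1] for r in c],'n',len(c))
    r=calls[-1][-1]; return p0+A0@(np.array(r[0])*.5),A0@R.from_rotvec(np.array(r[1])*np.pi/3).as_matrix()
E
python3 - <<'E'
from h import *
T=lambda x,y:(140+x*240/780,90+y*190/617); S=lambda x,y:(100+x*.35,130+y*.35)
def f(p): 
    w=world(BIN,[p]); return np.r_[proj('top',w)[0]-T(588,465),proj('scene',w)[0]-S(461,447)]
r=least_squares(f,[-.09,0,.08]);print('grip local',r.x,r.fun)
a=np.radians(16.4)
g=r.x.copy(); d=np.array([np.cos(a),0,np.sin(a)]); n=np.array([-np.sin(a),0,np.cos(a)])
def W(l): return world(BIN,[l])[0]
B=Rt(BIN[2],16.4)
base=np.array([g[0],0,g[2]])-n*.013   # tip height 9 mm above lid
pre=base-d*.04
print(pre, W(pre),W(base+d*.1))
p,A=cur()
e=plan([(W(pre+[0,0,.12]),B),(W(pre),B)])
print('push');plan([(W(base+d*.097),B)],e)
E
```

```text
grip local [-0.08967915  0.00560419  0.08509947] [-0.70307674  0.96125328  0.81753484 -0.08192781]
[-0.12438127  0.          0.06133473] [ 0.42032663 -0.2146683   0.06133473] [ 0.55224655 -0.23986132  0.10086253]
"xyz": [[-0.046, -0.072, 0.005], [-0.093, -0.144, 0.01], [-0.139, -0.215, 0.015], [-0.185, -0.287, 0.02], [-0.231, -0.359, 0.025]] "rotation": [[-0.001, -0.014, -0.004], [-0.001, -0.027, -0.008], [-0.002, -0.041, -0.012], [-0.002, -0.055, -0.016], [-0.003, -0.068, -0.02]] n 5
"xyz": [[-0.045, -0.073, 0.008], [-0.089, -0.145, 0.016], [-0.133, -0.218, 0.024], [-0.178, -0.291, 0.032], [-0.222, -0.363, 0.04]] "rotation": [[-0.001, -0.014, -0.005], [-0.001, -0.028, -0.009], [-0.002, -0.041, -0.013], [-0.002, -0.055, -0.017], [-0.003, -0.069, -0.021]] n 5
"xyz": [[-0.042, -0.074, 0.011], [-0.084, -0.148, 0.022], [-0.126, -0.222, 0.033], [-0.168, -0.295, 0.043], [-0.21, -0.369, 0.054]] "rotation": [[-0.0, -0.013, -0.004], [-0.001, -0.027, -0.008], [-0.002, -0.041, -0.012], [-0.002, -0.054, -0.016], [-0.003, -0.068, -0.02]] n 5
"xyz": [[-0.04, -0.075, 0.014], [-0.079, -0.149, 0.027], [-0.119, -0.224, 0.041], [-0.158, -0.298, 0.055], [-0.198, -0.373, 0.068]] "rotation": [[-0.0, -0.014, -0.004], [-0.001, -0.027, -0.008], [-0.002, -0.041, -0.013], [-0.002, -0.055, -0.017], [-0.003, -0.068, -0.021]] n 5
"xyz": [[0.023, 0.0, 0.077], [0.045, 0.0, 0.154], [0.068, 0.0, 0.23]] "rotation": [[0.0, -0.0, 0.0], [0.0, -0.0, 0.0], [0.0, -0.0, 0.0]] n 3
push
"xyz": [[-0.069, -0.0, 0.0], [-0.137, -0.0, 0.0], [-0.206, -0.0, 0.0], [-0.274, -0.0, 0.0]] "rotation": [[0.0, -0.0, 0.0], [0.0, -0.0, 0.0], [0.0, -0.0, 0.0], [0.0, -0.0, 0.0]] n 4
```

Request:
move_arm(jaw=[-1,-1,-1,-1,-1], xyz=[[-0.046,-0.072,0.005],[-0.093,-0.144,0.01],[-0.139,-0.215,0.015],[-0.185,-0.287,0.02],[-0.231,-0.359,0.025]], rotation=[[-0.001,-0.014,-0.004],[-0.001,-0.027,-0.008],[-0.002,-0.041,-0.012],[-0.002,-0.055,-0.016],[-0.003,-0.068,-0.02]])

```text
clock: 1.7
tcp_pos: [0.2322, 0.3959, 0.2188]
ee_rot: [0.036, 0.126, 0.991, -0.003]
contact_force: [0.6, -0.1, -0.5]
grip_width: 0.0121
finger_force: 0.0
```

Request:
move_arm(jaw=[-1,-1,-1,-1,-1], xyz=[[-0.045,-0.073,0.008],[-0.089,-0.145,0.016],[-0.133,-0.218,0.024],[-0.178,-0.291,0.032],[-0.222,-0.363,0.04]], rotation=[[-0.001,-0.014,-0.005],[-0.001,-0.028,-0.009],[-0.002,-0.041,-0.013],[-0.002,-0.055,-0.017],[-0.003,-0.069,-0.021]])

```text
clock: 2.2
tcp_pos: [0.2953, 0.1922, 0.2064]
ee_rot: [0.072, 0.115, 0.991, -0.007]
contact_force: [1.8, 0.2, 0.8]
grip_width: -0.0001
finger_force: 0.0
```

Request:
move_arm(jaw=[-1,-1,-1,-1,-1], xyz=[[-0.042,-0.074,0.011],[-0.084,-0.148,0.022],[-0.126,-0.222,0.033],[-0.168,-0.295,0.043],[-0.21,-0.369,0.054]], rotation=[[0,-0.013,-0.004],[-0.001,-0.027,-0.008],[-0.002,-0.041,-0.012],[-0.002,-0.054,-0.016],[-0.003,-0.068,-0.02]])

```text
clock: 2.7
tcp_pos: [0.3552, -0.0006, 0.195]
ee_rot: [0.106, 0.105, 0.989, -0.01]
contact_force: [1.6, 0.9, -0.6]
grip_width: 0.0001
finger_force: 0.0
```

Request:
move_arm(jaw=[-1,-1,-1,-1,-1], xyz=[[-0.04,-0.075,0.014],[-0.079,-0.149,0.027],[-0.119,-0.224,0.041],[-0.158,-0.298,0.055],[-0.198,-0.373,0.068]], rotation=[[0,-0.014,-0.004],[-0.001,-0.027,-0.008],[-0.002,-0.041,-0.013],[-0.002,-0.055,-0.017],[-0.003,-0.068,-0.021]])

```text
clock: 3.2
tcp_pos: [0.4174, -0.2051, 0.1815]
ee_rot: [0.141, 0.094, 0.986, -0.013]
contact_force: [1.2, 0.8, -0.2]
grip_width: -0.0001
finger_force: 0.0
```

Run:
```python
from h import *
s=sensors.sense();print(s['clock'],s['joint_pos'].round(4),s['tcp_pos'],s['grip_width'],s['contact_force'])
open('kin.txt','a').write(repr((s['joint_pos'].tolist(),s['tcp_pos'].tolist(),s['ee_rot'].tolist()))+'\n')
B=Rt(BIN[2],16.4);e=plan([(world(BIN,[[-.1244,0,.0613]])[0],B)])
```

```text
3.2 [-0.6824  0.2442  2.0013  0.219   0.657  -2.2212] [ 0.41740996 -0.2050553   0.18153477] -5.618175161822839e-05 [ 1.24658348  0.81948944 -0.19977369]
"xyz": [[0.019, -0.006, 0.078], [0.039, -0.012, 0.156], [0.058, -0.018, 0.233]] "rotation": [[0.0, -0.001, -0.0], [0.0, -0.002, -0.001], [0.0, -0.003, -0.001]] n 3
```

Request:
move_arm(jaw=[-1,-1,-1,-1,-1], xyz=[[0.023,0,0.077],[0.045,0,0.154],[0.068,0,0.23],[0.068,0,0.23],[0.068,0,0.23]], rotation=[[0,0,0],[0,0,0],[0,0,0],[0,0,0],[0,0,0]])

```text
clock: 3.7
tcp_pos: [0.4166, -0.2024, 0.0619]
ee_rot: [0.139, 0.094, 0.986, -0.012]
contact_force: [0.5, -0.4, 0.7]
grip_width: 0.0002
finger_force: 0.0
```

Request:
move_arm(jaw=[-1,-1,-1,-1,-1], xyz=[[-0.04,0,0],[-0.08,0,0],[-0.12,0,0],[-0.16,0,0],[-0.2,0,0]], rotation=[[0,0,0],[0,0,0],[0,0,0],[0,0,0],[0,0,0]])

```text
clock: 4.2
tcp_pos: [0.5118, -0.2213, 0.093]
ee_rot: [0.141, 0.093, 0.986, -0.014]
contact_force: [-2.4, 1.1, -2.8]
grip_width: 0.0
finger_force: 1.6
```

Request:
move_arm(jaw=[-1,-1,-1,-1,-1], xyz=[[-0.02,0,0],[-0.04,0,0],[-0.06,0,0],[-0.074,0,0],[-0.074,0,0]], rotation=[[0,0,0],[0,0,0],[0,0,0],[0,0,0],[0,0,0]])

```text
clock: 4.7
tcp_pos: [0.5439, -0.2265, 0.0991]
ee_rot: [0.138, 0.093, 0.986, -0.012]
contact_force: [-13.8, 1.8, 5.2]
grip_width: -0.0
finger_force: 6.0
```

Run:
```python
from h import *
s=sensors.sense();print(s['clock'],s['joint_pos'].round(4),s['tcp_pos'],s['contact_force'])
open('kin.txt','a').write(repr((s['joint_pos'].tolist(),s['tcp_pos'].tolist(),s['ee_rot'].tolist()))+'\n')
c=np.cos(BIN[2]);q=s['tcp_pos'][:2]-BIN[:2];print('bin xy',c*q[0]+np.sin(BIN[2])*q[1],-np.sin(BIN[2])*q[0]+c*q[1])
im=save('scene','scene1');cv2.imwrite('pics/scene1c.png',cv2.resize(cv2.imread('pics/scene1.png')[130:340,100:380],(800,600)))
```

```text
4.7 [-0.5531  0.5267  1.8073  0.1895  0.5566 -2.0833] [ 0.54386568 -0.22650923  0.09911553] [-13.7560592    1.84789011   5.17300309]
bin xy -0.0008140249861054898 0.011542972177358146
```

View pics/scene1c.png

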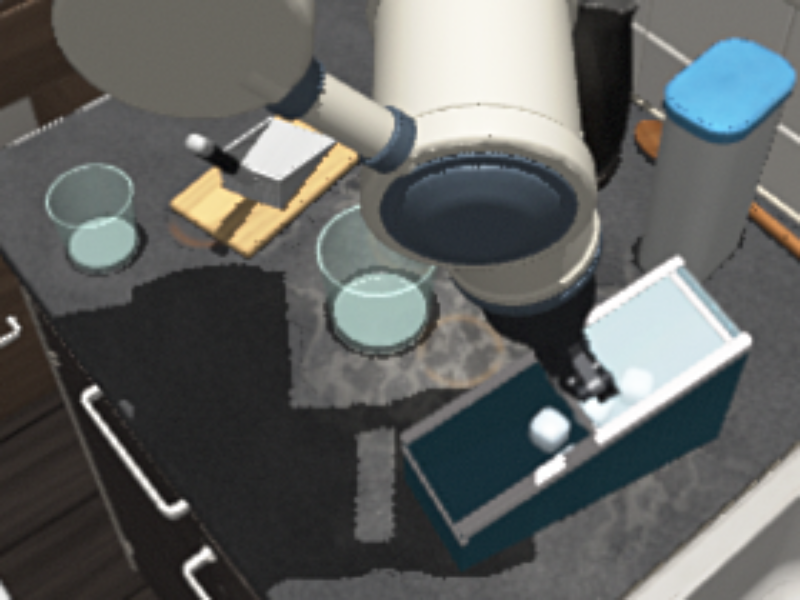

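Lid is fully back: the front half is open, with one cube visible at (550,430) in the open half and others at the hood edge. Now I'll go above the scoop handle.

Request:
move_arm(jaw=[-1,-1,-1,-1,-1], xyz=[[0.06,0,0],[0.06,0,-0.08],[0.06,0,-0.16],[0.06,0,-0.24],[0.06,0,-0.24]], rotation=[[0,0,0],[0,0,0],[0,0,0],[0,0,0],[0,0,0]])

```text
clock: 5.25
tcp_pos: [0.4856, -0.217, 0.2115]
ee_rot: [0.143, 0.094, 0.985, -0.015]
contact_force: [-0.3, -0.1, -0.6]
grip_width: 0.0001
finger_force: 0.0
```

```bash
cat >> h.py <<'E'
def rows5(q,B,n=5):
    "final relative pose in one call from current measured pose; n rows evenly"
    p,A=cur(); x=A.T@(q-p)/.5; r=R.from_matrix(A.T@B).as_rotvec()/(np.pi/3)
    print('final xyz',x.round(3),'rot',r.round(3),'dist',np.linalg.norm(x)*.5)
def grasp(sc,t=16,off=0.,zb=.012):
    B=Rt(sc[2],t); g=world(sc,[[-.09,0,.09+zb]])[0]; return g+B[:,2]*(.019-off),B
E
python3 - <<'E'
from h import *
s=sensors.sense()
print(s['joint_pos'].round(3),s['tcp_pos'],s['contact_force'])
q,B=grasp(SC,16,.11)
plan([(q,B)])
print(q)
E
```

```text
[-0.604  0.28   1.826  0.161  0.777 -2.086] [ 0.48562164 -0.21702963  0.21150434] [-0.29407325 -0.06753364 -0.56473846]
"xyz": [[0.025, 0.078, -0.002], [0.051, 0.156, -0.004], [0.076, 0.233, -0.006], [0.102, 0.311, -0.008], [0.127, 0.389, -0.01]] "rotation": [[-0.022, 0.001, -0.074], [-0.043, 0.002, -0.147], [-0.065, 0.003, -0.221], [-0.087, 0.004, -0.294], [-0.109, 0.005, -0.368]] n 5
"xyz": [[-0.006, 0.081, 0.007], [-0.011, 0.163, 0.015], [-0.017, 0.244, 0.022]] "rotation": [[-0.021, 0.001, -0.073], [-0.043, 0.002, -0.147], [-0.065, 0.003, -0.22]] n 3
[0.44635428 0.1073843  0.18947481]
```

Request:
move_arm(jaw=[0,0.5,1,1,1], xyz=[[0.025,0.078,-0.002],[0.051,0.156,-0.004],[0.076,0.233,-0.006],[0.102,0.311,-0.008],[0.127,0.389,-0.01]], rotation=[[-0.022,0.001,-0.074],[-0.043,0.002,-0.147],[-0.065,0.003,-0.221],[-0.087,0.004,-0.294],[-0.109,0.005,-0.368]])

```text
clock: 5.75
tcp_pos: [0.4597, -0.0118, 0.1938]
ee_rot: [0.137, -0.106, 0.985, 0.017]
contact_force: [0.5, -0.2, 0.1]
grip_width: 0.0723
finger_force: 0.0
```

Request:
move_arm(jaw=[1,1,1,1,1], xyz=[[-0.006,0.081,0.007],[-0.011,0.163,0.015],[-0.017,0.244,0.022],[-0.017,0.244,0.022],[-0.017,0.244,0.022]], rotation=[[-0.021,0.001,-0.073],[-0.043,0.002,-0.147],[-0.065,0.003,-0.22],[-0.065,0.003,-0.22],[-0.065,0.003,-0.22]])

```text
clock: 6.25
tcp_pos: [0.4452, 0.1091, 0.1861]
ee_rot: [0.133, -0.223, 0.965, 0.034]
contact_force: [-0.2, -0.3, 0.5]
grip_width: 0.0854
finger_force: 0.0
```

Run:
```python
from h import *
s=sensors.sense();print(s['joint_pos'].round(3),s['tcp_pos'])
k=cams.calibration('wrist');im=save('wrist','w0')
import pickle;pickle.dump(k,open('w0k.pkl','wb'))
h=.012
P=[(.05,.035,h),(.05,-.035,h),(-.05,-.035,h+.041),(-.05,.035,h+.041),(-.116,0,.144),(-.05,0,h+.026),(-.09,0,h+.09)]
uv=proj('wrist',world(SC,P),k); print(uv.round(0))
v=im[:,:,::-1].copy()
for i,p in enumerate(uv): cv2.circle(v,tuple(int(t) for t in p),2,(0,0,255),-1)
cv2.imwrite('pics/w0o.png',cv2.resize(v,(800,600)))
```

```text
[ 0.021  0.228  2.005  0.195  0.669 -2.142] [0.44519905 0.10911639 0.18610584]
[[282. 257.]
 [222. 257.]
 [213. 207.]
 [290. 207.]
 [252. 202.]
 [252. 198.]
 [252. 200.]]
```

View pics/w0o.png

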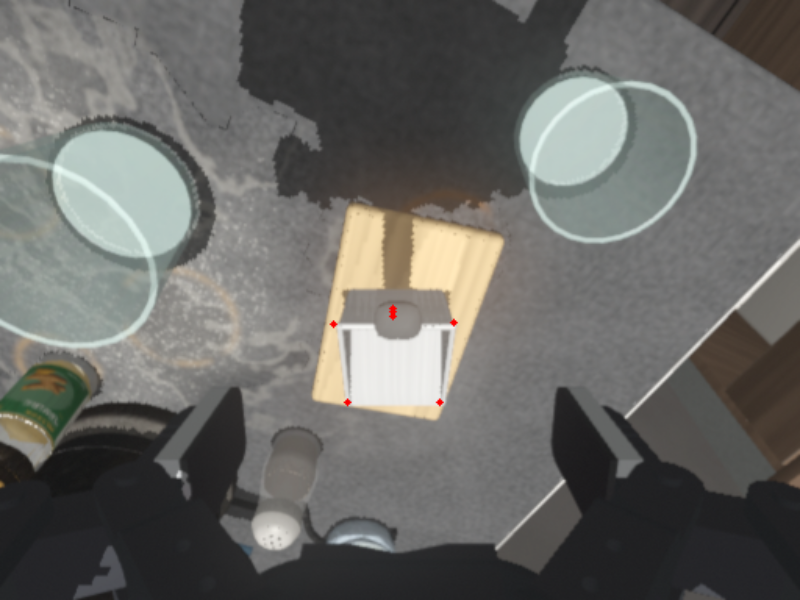

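Run:
```python
from h import *
import pickle; K['w0']=pickle.load(open('w0k.pkl','rb'))
h=.012;W=lambda x,y:(x*.64,y*.64)
T=lambda x,y:(140+x*240/780,90+y*190/617)
obs=[('w0',(.05,.035,h),W(443,405)),('w0',(.05,-.035,h),W(350,405)),('w0',(-.05,-.033,h+.041),W(340,325)),('w0',(-.05,.033,h+.041),W(453,323)),('w0',(-.116,0,.144),W(398,318)),('w0',(.08,.05,0) if 0 else (.05,0,h),W(396,405))]
sc,r=fit(obs,SC);print(sc,r)
bd=[('w0',(.08,.05,h),W(438,419)),('w0',(.08,-.05,h),W(314,400)),('w0',(-.08,-.05,h),W(349,204)),('w0',(-.08,.05,h),W(503,236))]
print(fit(bd,BD))
open('h.py','a').write('SC=%r\n'%sc.tolist())
for off in (.05,0,):
    q,B=grasp(sc,16,off); print(q); rows5(q,B)
s=sensors.sense()
```

```text
[0.55019738 0.15986231 0.45291814] [[-0.1 -1.3]
 [-0.1 -1. ]
 [ 0.   0.1]
 [ 0.1  1.1]
 [-0.1  0.5]
 [ 0.3 -1.2]]
(array([0.53101458, 0.15307627, 0.23372578]), array([[ 1.3,  1.3],
       [-2. ,  0.4],
       [-1.4, -0.7],
       [ 3.1,  0.1]]))
[0.4615885  0.11673998 0.13179911]
final xyz [-0.005  0.     0.115] rot [ 0.006 -0.003 -0.002] dist 0.057338709152722434
[0.47398079 0.1227708  0.08373603]
final xyz [-0.006 -0.     0.215] rot [ 0.006 -0.003 -0.002] dist 0.10731209903382753
```

Request:
move_arm(jaw=[1,1,1,1,1], xyz=[[-0.005,0,0.05],[-0.005,0,0.1],[-0.006,0,0.15],[-0.006,0,0.19],[-0.006,0,0.215]], rotation=[[0.006,-0.003,-0.002],[0.006,-0.003,-0.002],[0.006,-0.003,-0.002],[0.006,-0.003,-0.002],[0.006,-0.003,-0.002]])

```text
clock: 6.8
tcp_pos: [0.4743, 0.1219, 0.0823]
ee_rot: [0.135, -0.221, 0.965, 0.031]
contact_force: [-0.2, -0.7, 0.5]
grip_width: 0.0857
finger_force: 0.0
```

Run:
```python
from h import *
s=sensors.sense();print(s['joint_pos'].round(3),s['tcp_pos'],s['contact_force'])
q,B=grasp(SC,16,0); rows5(q,B)
```

```text
[ 0.056  0.474  2.059  0.3    0.365 -2.233] [0.47434627 0.12192588 0.08226009] [-0.15386393 -0.71107382  0.4508956 ]
final xyz [-0.001  0.002 -0.003] rot [-0.    -0.001 -0.002] dist 0.0017394999051131945
```

Run:
```python
from h import *
q,B=grasp(SC,0,0); print(q);rows5(q,B)
```

```text
[0.46927172 0.12047909 0.083     ]
final xyz [ 0.01   0.002 -0.004] rot [-0.     0.266 -0.002] dist 0.005328385148138219
```

Request:
move_arm(jaw=[1,1,1,-1,-1], xyz=[[0.005,0.001,-0.002],[0.01,0.002,-0.004],[0.01,0.002,-0.004],[0.01,0.002,-0.004],[0.01,0.002,-0.004]], rotation=[[0,0.13,-0.001],[0,0.266,-0.002],[0,0.266,-0.002],[0,0.266,-0.002],[0,0.266,-0.002]], newtons=80)

```text
clock: 7.3
tcp_pos: [0.4681, 0.1213, 0.0838]
ee_rot: [0.001, -0.225, 0.974, 0.001]
contact_force: [0.4, 0.5, 0.4]
grip_width: 0.0592
finger_force: 0.0
```

Request:
move_arm(jaw=[-1,-1,-1,-1,-1], xyz=[[0,0,0],[0,0,0],[0,0,0],[0,0,0],[0,0,0]], rotation=[[0,0,0],[0,0,0],[0,0,0],[0,0,0],[0,0,0]])

```text
clock: 7.8
tcp_pos: [0.4685, 0.1216, 0.0844]
ee_rot: [0.001, -0.226, 0.974, -0.0]
contact_force: [-1.7, -3.1, 6.6]
grip_width: 0.0174
finger_force: 77.7
```

Run:
```python
from h import *
s=sensors.sense();print(s['clock'],s['joint_pos'].round(3),s['tcp_pos'],s['contact_force'],s['grip_width'],s['finger_force'])
q,B=grasp(SC,0,0); rows5(q,B)
```

```text
7.8 [ 0.131  0.515  1.848 -0.     0.778 -1.896] [0.46854067 0.12159919 0.08437006] [-1.68162465 -3.06630085  6.61917991] 0.017369461507795985 77.66972780227661
final xyz [-0.    -0.003  0.003] rot [-0.     0.001  0.002] dist 0.0019147175471510036
```

```bash
cat >> h.py <<'E'
OFF=np.array([-.0902,0,.0724])
def tcp_for(frame,o,th,dyaw=0,lip=False):
    "tool pose so that scoop origin (or lip if lip) is at local o in frame, pitch up th deg"
    B=Rt(frame[2]+dyaw,th); l=OFF+(np.array([-.05,0,0]) if lip else 0)
    return world(frame,[o])[0]-B@l,B
def kin():
    s=sensors.sense(); open('kin.txt','a').write(repr((s['joint_pos'].tolist(),s['tcp_pos'].tolist(),s['ee_rot'].tolist()))+'\n'); return s
def binl(P,fr=None):
    fr=fr or BIN; P=np.atleast_2d(P); c,s=np.cos(fr[2]),np.sin(fr[2]); d=P[:,:2]-np.array(fr[:2]); return np.c_[c*d[:,0]+s*d[:,1],-s*d[:,0]+c*d[:,1]]
E
python3 - <<'E'
from h import *
kin()
im=save('top','top1')
v=im[:,:,::-1].copy()
def ray(c,uv,z):
    k=K[c];V=np.array(k['view']);u=cv2.undistortPoints(np.array([[uv]],float),np.array(k['camera_matrix']),np.array(k['dist_coeffs']))[0,0]
    d=V[:3,:3].T@np.r_[u,1];o=-V[:3,:3].T@V[:3,3];return o+d*(z-o[2])/d[2]
hsv=cv2.cvtColor(im,cv2.COLOR_RGB2HSV)
# bin outline projected at floor / edges for reference
cor=[(-.115,.04,.006),(-.115,-.04,.006),(.115,-.04,.006),(.115,.04,.006)]
crop=v[140:250,290:365];S=5.4
crop=cv2.resize(crop,None,fx=S,fy=S,interpolation=cv2.INTER_CUBIC)
for x in (-.1,-.05,0,.05,.1):
  for y in (-.04,0,.04):
    p=proj('top',world(BIN,[(x,y,.033)]))[0]; cv2.circle(crop,(int((p[0]-290+.5)*S),int((p[1]-140+.5)*S)),3,(0,0,255) if x else (255,0,0),-1)
cv2.imwrite('pics/top1c.png',crop);print(crop.shape)
E
```

```text
(594, 405, 3)
```

View pics/top1c.png

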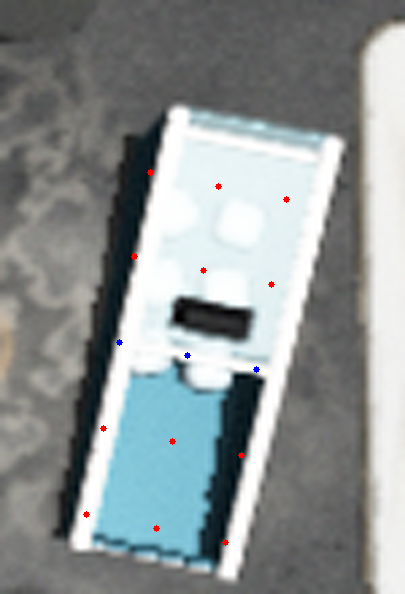

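Zoomed top view: six cubes in three rows of two. The front row is at about x=-10 mm (208,375 and 150,360), the middle at x=40 and the rear at x=78, all biased to +y. I'll refine the bin pose from the rail corners here.

Run:
```python
from h import *
S=lambda x,y:(100+x*.35,130+y*.35); C=lambda x,y:(x/5.4-.5+290,y/5.4-.5+140)
f,r=-.119,.119;zf,zr=.066,.136;w=.044
top=[('top',(r,w,zr),C(170,105)),('top',(r,-w,zr),C(345,140)),('top',(f,w,zf),C(70,546)),('top',(f,-w,zf),C(236,580))]
sc=[('scene',(r,w,zr),S(680,262)),('scene',(r,-w,zr),S(748,342)),('scene',(f,w,zf),S(406,437)),('scene',(f,-w,zf),S(462,533))]
print(fit(top,BIN));print(fit(sc,BIN));print(fit(top+sc,BIN))
bb,_=fit(top+sc,BIN)
p=proj('top',world(bb,[(.0206,0,.1175),(.0206,.018,.1175),(.0206,-.018,.1175)])); print(((p-[290,140]+.5)*5.4).round(0))
p=proj('scene',world(bb,[(-.0897,0,.085)]));print((p-[100,130])/.35)
```

```text
(array([ 0.54375623, -0.23421526, -0.19054258]), array([[ 1. ,  0.3],
       [-1. , -0.1],
       [ 0.8,  0.1],
       [-0.8, -0.3]]))
(array([ 0.5417964 , -0.23920794, -0.1956048 ]), array([[ 0.4, -1.4],
       [ 2. , -0.2],
       [-1.6,  0.2],
       [-0.4,  0.5]]))
(array([ 0.54287277, -0.23755875, -0.19150932]), array([[ 2.3,  0.6],
       [ 0.2,  0.3],
       [ 1.9,  0.4],
       [ 0.2,  0. ],
       [-0.1, -2.3],
       [ 1.6, -1.2],
       [-1.6, -0.4],
       [-0.3, -0.3]]))
[[223. 309.]
 [190. 303.]
 [257. 316.]]
[[467.08074276 451.91093641]]
```

```bash
cat >> h.py <<'E'
BIN=[.5432,-.2338,-.1905]
E
python3 - <<'E'
from h import *
p,A=cur()
q,B=tcp_for(BIN,[-.11,0,.16],0)
print(q)
plan([(p+[0,0,.12],A),(q,B)])
E
```

```text
[ 0.34662168 -0.19589216  0.2324    ]
"xyz": [[-0.0, -0.0, -0.08], [-0.0, -0.0, -0.16], [-0.0, -0.0, -0.24], [0.062, -0.058, -0.247], [0.124, -0.116, -0.254]] "rotation": [[0.0, 0.0, 0.0], [0.0, 0.0, 0.0], [0.0, 0.0, 0.0], [-0.0, 0.0, 0.077], [-0.0, 0.0, 0.154]] n 5
"xyz": [[0.052, -0.067, -0.007], [0.105, -0.134, -0.014], [0.157, -0.201, -0.021], [0.209, -0.268, -0.028], [0.261, -0.336, -0.035]] "rotation": [[0.0, 0.0, 0.077], [0.0, 0.001, 0.154], [0.0, 0.001, 0.232], [0.0, 0.001, 0.309], [0.0, 0.001, 0.386]] n 5
"xyz": [[0.022, -0.082, -0.007]] "rotation": [[-0.0, 0.0, 0.077]] n 1
```

Request:
move_arm(jaw=[-1,-1,-1,-1,-1], xyz=[[0,0,-0.08],[0,0,-0.16],[0,0,-0.24],[0.062,-0.058,-0.247],[0.124,-0.116,-0.254]], rotation=[[0,0,0],[0,0,0],[0,0,0],[0,0,0.077],[0,0,0.154]])

```text
clock: 8.35
tcp_pos: [0.4384, 0.0421, 0.2121]
ee_rot: [0.002, -0.146, 0.989, -0.0]
contact_force: [0.4, -0.8, -1.5]
grip_width: 0.0169
finger_force: 78.8
```

Request:
move_arm(jaw=[-1,-1,-1,-1,-1], xyz=[[0.052,-0.067,-0.007],[0.105,-0.134,-0.014],[0.157,-0.201,-0.021],[0.209,-0.268,-0.028],[0.261,-0.336,-0.035]], rotation=[[0,0,0.077],[0,0,0.154],[0,0,0.232],[0,0,0.309],[0,0,0.386]])

```text
clock: 8.85
tcp_pos: [0.361, -0.1574, 0.2286]
ee_rot: [0.001, 0.057, 0.998, 0.0]
contact_force: [1.7, -0.4, -1.1]
grip_width: 0.0171
finger_force: 78.7
```

Request:
move_arm(jaw=[-1,-1,-1,-1], xyz=[[0.022,-0.082,-0.007],[0.022,-0.082,-0.007],[0.022,-0.082,-0.007],[0.022,-0.082,-0.007]], rotation=[[0,0,0.077],[0,0,0.077],[0,0,0.077],[0,0,0.077]])

```text
clock: 9.25
tcp_pos: [0.3466, -0.195, 0.2318]
ee_rot: [0.0, 0.095, 0.996, 0.0]
contact_force: [-0.7, -0.3, -1.5]
grip_width: 0.0172
finger_force: 79.0
```

Run:
```python
from h import *
s=kin();print(s['clock'],s['joint_pos'].round(3),s['tcp_pos'],s['contact_force'],s['grip_width'])
q,B=tcp_for(BIN,[-.11,0,.16],0);rows5(q,B)
k=cams.calibration('wrist');im=save('wrist','w1')
import pickle;pickle.dump(k,open('w1k.pkl','wb'))
v=im[:,:,::-1].copy()
P=[(-.119,.044,.066),(-.119,-.044,.066),(.119,.044,.136),(.119,-.044,.136),(0,.044,.101),(0,-.044,.101),(.0206,.018,.1175),(.0206,-.018,.1175)]
uv=proj('w',world(BIN,P),k);print(uv.round(1).tolist())
for p in uv: cv2.circle(v,tuple(int(round(t)) for t in p),2,(0,0,255),-1)
cv2.imwrite('pics/w1o.png',cv2.resize(v,(800,600)))
```

```text
9.25 [-6.630e-01  1.720e-01  1.863e+00  1.000e-03  1.107e+00 -2.045e+00] [ 0.34664951 -0.19497453  0.2318319 ] [-0.7444319  -0.31774152 -1.505305  ] 0.01719333697928355
final xyz [-0.    -0.002 -0.001] rot [0.001 0.    0.001] dist 0.001079607437588633
[[297.5, 251.4], [210.6, 251.4], [297.8, 497.4], [210.6, 497.5], [297.6, 374.1], [210.6, 374.2], [272.5, 404.6], [235.8, 404.7]]
```

View pics/w1o.png

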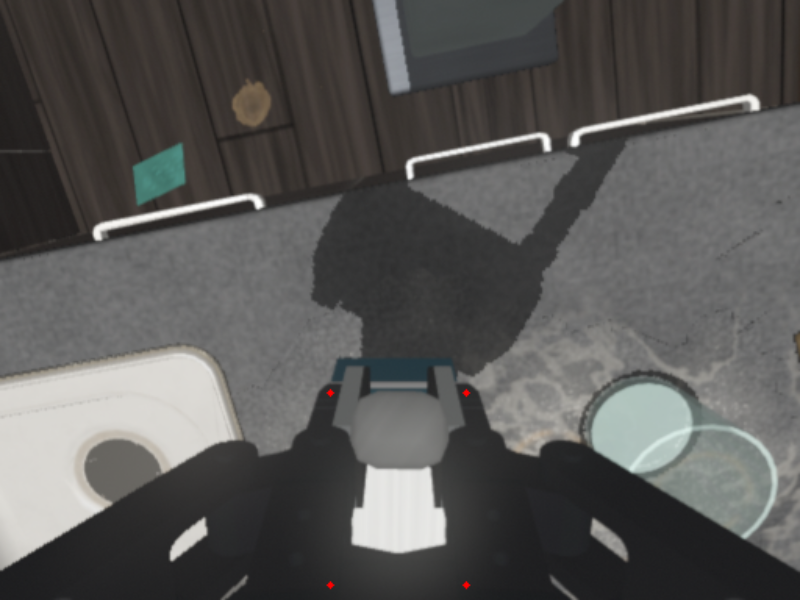

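The wrist view shows the scoop bowl, the fingers and the bin's front wall foot (columns about 335–455, row 360). I'll measure that edge from its colour.

Run:
```python
from h import *
import pickle;k=pickle.load(open('w1k.pkl','rb'))
im=cv2.imread('pics/w1.png').astype(int)
m=(im[:,:,0]-im[:,:,2]>18)  # bluish BGR
for r in range(226,248,2):
    c=np.where(m[r,195:310])[0]+195; print(r,(c.min(),c.max(),len(c)) if len(c) else None)
for x,z in((-.119,0),(-.119,.02)):
    print(proj('w',world(BIN,[(x,.044,z),(x,-.044,z)]),k).round(1).tolist())
```

```text
226 None
228 None
230 (np.int64(217), np.int64(288), 72)
232 (np.int64(216), np.int64(288), 73)
234 (np.int64(215), np.int64(289), 44)
236 (np.int64(215), np.int64(272), 42)
238 (np.int64(214), np.int64(272), 42)
240 (np.int64(214), np.int64(272), 42)
242 (np.int64(213), np.int64(272), 42)
244 None
246 None
[[290.7, 226.7], [217.5, 226.7]]
[[292.5, 233.3], [215.7, 233.3]]
```

```bash
cat >> h.py <<'E'
BIN=[.5445,-.2350,-.1905]
E
python3 - <<'E'
from h import *
L=lambda x,z,t:tcp_for(BIN,[x,0,z],t,lip=True)
e=plan([L(-.05,.11,-32),L(-.045,.03,-32)])
print('B'); rows=[L(-.045,.010,-32),L(-.02,.008,-32)]
e=plan(rows,e)
E
```

```text
"xyz": [[-0.028, -0.001, -0.006], [-0.057, -0.002, -0.011], [-0.085, -0.003, -0.017], [-0.114, -0.004, -0.022], [-0.142, -0.004, -0.028]] "rotation": [[0.0, 0.107, 0.0], [0.0, 0.213, 0.001], [0.0, 0.32, 0.001], [0.0, 0.427, 0.001], [0.0, 0.534, 0.002]] n 5
"xyz": [[-0.047, -0.0, 0.065], [-0.094, -0.0, 0.13]] "rotation": [[0.0, -0.0, -0.0], [0.0, -0.0, -0.0]] n 2
B
"xyz": [[-0.021, -0.0, 0.034], [-0.066, -0.0, 0.011]] "rotation": [[0.0, -0.0, -0.0], [0.0, -0.0, -0.0]] n 2
```

Request:
move_arm(jaw=[-1,-1,-1,-1,-1], xyz=[[-0.028,-0.001,-0.006],[-0.057,-0.002,-0.011],[-0.085,-0.003,-0.017],[-0.114,-0.004,-0.022],[-0.142,-0.004,-0.028]], rotation=[[0,0.107,0],[0,0.213,0.001],[0,0.32,0.001],[0,0.427,0.001],[0,0.534,0.002]])

```text
clock: 9.8
tcp_pos: [0.4176, -0.21, 0.2462]
ee_rot: [-0.276, 0.091, 0.956, 0.026]
contact_force: [-0.9, -0.8, -1.6]
grip_width: 0.0169
finger_force: 79.0
```

Request:
move_arm(jaw=[-1,-1,-1,-1], xyz=[[-0.047,0,0.065],[-0.094,0,0.13],[-0.094,0,0.13],[-0.094,0,0.13]], rotation=[[0,0,0],[0,0,0],[0,0,0],[0,0,0]])

```text
clock: 10.2
tcp_pos: [0.4215, -0.2114, 0.1667]
ee_rot: [-0.275, 0.092, 0.957, 0.026]
contact_force: [0.0, -0.3, -1.6]
grip_width: 0.0168
finger_force: 78.8
```

Run:
```python
from h import *
s=kin();print(s['clock'],s['joint_pos'].round(3),s['contact_force'],s['ft_torque'])
L=lambda x,z,t:tcp_for(BIN,[x,0,z],t,lip=True)
rows5(*L(-.045,.03,-32))
e=plan([L(-.045,.011,-32),L(-.02,.009,-32),L(-.012,.009,-16),L(-.003,.009,0)])
```

```text
10.2 [-0.483  0.642  1.415 -0.154  1.625 -1.828] [ 0.04010012 -0.27527769 -1.63710157] [-0.03116205 -0.35247628  0.07031227]
final xyz [-0.001  0.     0.002] rot [ 0.    -0.001 -0.   ] dist 0.0010503986484818684
"xyz": [[-0.021, 0.0, 0.034], [-0.065, 0.0, 0.011], [-0.06, 0.0, 0.036], [-0.055, 0.0, 0.061], [-0.05, 0.0, 0.085]] "rotation": [[0.0, -0.001, -0.0], [0.0, -0.001, -0.0], [0.0, -0.09, -0.0], [0.0, -0.179, -0.0], [0.0, -0.268, -0.0]] n 5
"xyz": [[0.004, 0.0, 0.026], [0.008, 0.0, 0.052], [0.012, 0.0, 0.078]] "rotation": [[0.0, -0.089, -0.0], [0.0, -0.178, -0.0], [0.0, -0.267, -0.0]] n 3
```

Request:
move_arm(jaw=[-1,-1,-1,-1,-1], xyz=[[-0.021,0,0.034],[-0.065,0,0.011],[-0.06,0,0.036],[-0.055,0,0.061],[-0.05,0,0.085]], rotation=[[0,-0.001,0],[0,-0.001,0],[0,-0.09,0],[0,-0.179,0],[0,-0.268,0]])

```text
clock: 10.7
tcp_pos: [0.4211, -0.2123, 0.1189]
ee_rot: [-0.134, 0.095, 0.986, 0.012]
contact_force: [0.0, -0.5, -2.0]
grip_width: 0.0172
finger_force: 79.0
```

Request:
move_arm(jaw=[-1,-1,-1,-1,-1], xyz=[[0.004,0,0.026],[0.008,0,0.052],[0.012,0,0.078],[0.012,0,0.078],[0.012,0,0.078]], rotation=[[0,-0.089,0],[0,-0.178,0],[0,-0.267,0],[0,-0.267,0],[0,-0.267,0]])

```text
clock: 11.2
tcp_pos: [0.4048, -0.2095, 0.0832]
ee_rot: [0.002, 0.096, 0.995, -0.001]
contact_force: [1.2, -1.1, 0.3]
grip_width: 0.017
finger_force: 79.6
```

Run:
```python
from h import *
s=kin();print(s['clock'],s['joint_pos'].round(3),s['contact_force'],s['ft_torque'])
L=lambda x,z,t:tcp_for(BIN,[x,0,z],t,lip=True)
rows5(*L(-.003,.009,0))
rows5(*L(.107,.0065,0))
```

```text
11.2 [-0.609  0.49   1.919  0.     0.728 -1.987] [ 1.15587653 -1.10692881  0.33367465] [-0.01274456 -0.16211624  0.03483376]
final xyz [0.003 0.003 0.004] rot [-0.002  0.004 -0.002] dist 0.0026135620137316784
final xyz [-0.217  0.003  0.009] rot [-0.002  0.004 -0.002] dist 0.10884904395080448
```

Request:
move_arm(jaw=[-1,-1,-1,-1,-1], xyz=[[0,0.002,0.004],[0,0.002,0.008],[-0.02,0.002,0.008],[-0.04,0.002,0.008],[-0.06,0.002,0.008]], rotation=[[0,0,0],[0,0,0],[0,0,0],[0,0,0],[0,0,0]])

```text
clock: 11.7
tcp_pos: [0.4343, -0.2136, 0.0771]
ee_rot: [0.0, 0.096, 0.995, -0.0]
contact_force: [-7.8, 1.3, 2.2]
grip_width: 0.0171
finger_force: 79.8
```

Run:
```python
from h import *
s=kin();print(s['clock'],s['contact_force'],s['ft_torque'])
rows5(*tcp_for(BIN,[.107,0,.0065],0,lip=True))
```

```text
11.7 [-7.78919064  1.25307792  2.22234164] [ 0.41052946  1.92695082 -0.03308404]
final xyz [-0.158 -0.    -0.003] rot [-0.     0.001 -0.002] dist 0.07904667250368047
```

Request:
move_arm(jaw=[-1,-1,-1,-1,-1], xyz=[[-0.016,0,0],[-0.032,0,0],[-0.048,0,0],[-0.064,0,0],[-0.08,0,0]], rotation=[[0,0,0],[0,0,0],[0,0,0],[0,0,0],[0,0,0]])

```text
clock: 12.2
tcp_pos: [0.4731, -0.2213, 0.0769]
ee_rot: [0.0, 0.096, 0.995, -0.0]
contact_force: [-0.2, -0.6, -2.1]
grip_width: 0.0171
finger_force: 79.4
```

Run:
```python
from h import *
s=kin();print(s['clock'],s['contact_force'],s['ft_torque'])
rows5(*tcp_for(BIN,[.107,0,.0065],0,lip=True))
im=save('scene','scene2');cv2.imwrite('pics/scene2c.png',cv2.resize(cv2.imread('pics/scene2.png')[190:340,200:400],(800,600),interpolation=cv2.INTER_CUBIC))
```

```text
12.2 [-0.2124925  -0.63580867 -2.10405644] [ 0.05269325  0.17191817 -0.02177691]
final xyz [-0.079  0.    -0.004] rot [-0.     0.001 -0.002] dist 0.03958200743285949
```

View pics/scene2c.png

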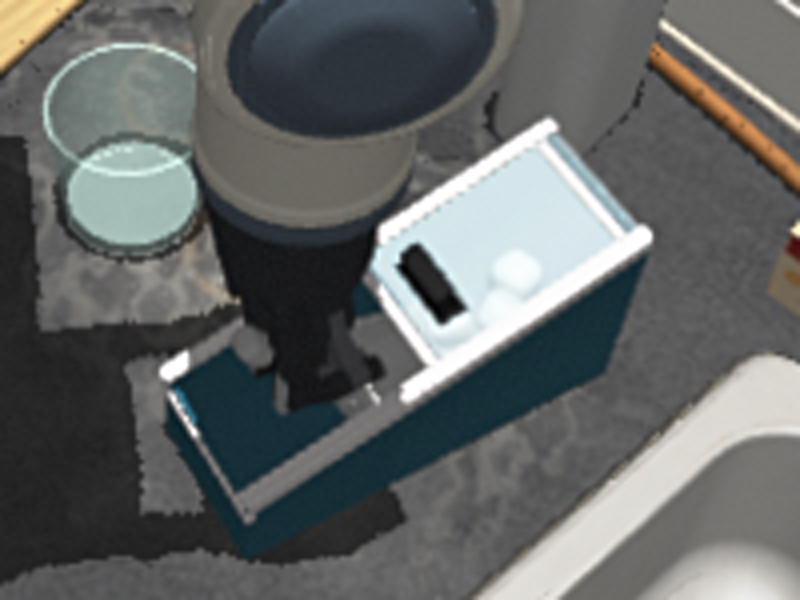

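Three right-hand cubes are stacked in a row under the hood (445,325 to 515,270), ahead of the scoop, and the gripper is clear of the lid. I'll keep pushing.

Request:
move_arm(jaw=[-1,-1,-1,-1,-1], xyz=[[-0.016,0,0.002],[-0.032,0,0.003],[-0.048,0,0.003],[-0.064,0,0.003],[-0.078,0,0.003]], rotation=[[0,0,0],[0,0,0],[0,0,0],[0,0,0],[0,0,0]])

```text
clock: 12.75
tcp_pos: [0.5096, -0.2283, 0.0767]
ee_rot: [-0.001, 0.096, 0.995, -0.0]
contact_force: [-20.1, 4.3, 34.7]
grip_width: 0.0171
finger_force: 84.5
```

Run:
```python
from h import *
s=kin();print(s['clock'],s['contact_force'],s['ft_torque'])
rows5(*tcp_for(BIN,[.107,0,.0065],0,lip=True))
im=save('top','top2');S=7.2
cv2.imwrite('pics/top2c.png',cv2.resize(cv2.imread('pics/top2.png')[145:228,290:375],None,fx=S,fy=S,interpolation=cv2.INTER_CUBIC))
```

```text
12.75 [-20.14823775   4.2876999   34.73385598] [ 0.67051203  3.53581381 -0.0035954 ]
final xyz [-0.005  0.    -0.004] rot [-0.    -0.001 -0.002] dist 0.0032287111418251063
```

View pics/top2c.png

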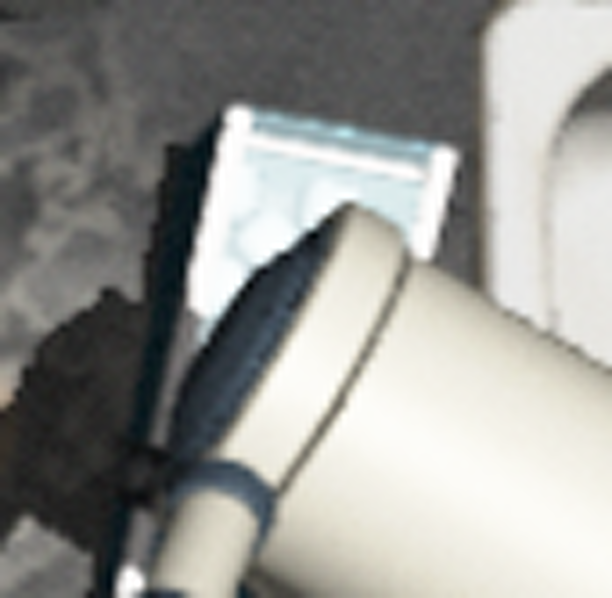

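Two more cubes are visible at the rear (265,240 and 330,195), and the lip has reached the rear corner (35 N up). I'll relax, tilt the mouth up, and draw back and out.

```bash
cat >> h.py <<'E'
def corner(fr,x,z,t,y=0,dyaw=0):
    a=np.radians(t); return tcp_for(fr,[x+.05*np.cos(a),y,z+.05*np.sin(a)],t,dyaw)
E
python3 - <<'E'
from h import *
e=plan([corner(BIN,.002,.009,12),corner(BIN,.002,.009,24)])
C=[(-.06,.02,24),(-.085,.036,22),(-.106,.046,20),(-.106,.10,20),(-.12,.16,18)]
print('B');plan([corner(BIN,*c) for c in C],e)
E
```

```text
"xyz": [[0.018, 0.0, 0.005], [0.037, 0.0, 0.01], [0.049, 0.0, 0.023], [0.06, 0.0, 0.036]] "rotation": [[-0.0, -0.1, -0.001], [-0.001, -0.199, -0.002], [-0.001, -0.299, -0.002], [-0.001, -0.399, -0.002]] n 4
B
"xyz": [[0.052, 0.0, -0.036], [0.105, 0.0, -0.071], [0.132, 0.0, -0.123], [0.157, 0.0, -0.161], [0.135, 0.0, -0.211]] "rotation": [[0.0, -0.0, 0.0], [0.0, -0.0, 0.0], [0.0, 0.033, 0.0], [0.0, 0.066, 0.0], [0.0, 0.066, 0.0]] n 5
"xyz": [[-0.018, 0.0, -0.05], [-0.028, 0.0, -0.113], [-0.038, 0.0, -0.175]] "rotation": [[0.0, 0.0, 0.0], [0.0, 0.017, 0.0], [0.0, 0.034, 0.0]] n 3
```

Request:
move_arm(jaw=[-1,-1,-1,-1,-1], xyz=[[0.018,0,0.005],[0.037,0,0.01],[0.049,0,0.023],[0.06,0,0.036],[0.06,0,0.036]], rotation=[[0,-0.1,-0.001],[-0.001,-0.199,-0.002],[-0.001,-0.299,-0.002],[-0.001,-0.399,-0.002],[-0.001,-0.399,-0.002]])

```text
clock: 13.3
tcp_pos: [0.4924, -0.2183, 0.062]
ee_rot: [0.192, 0.09, 0.977, -0.006]
contact_force: [2.0, -17.5, -8.1]
grip_width: 0.0167
finger_force: 85.3
```

Run:
```python
from h import *
s=kin();print(s['clock'],s['joint_pos'].round(3),s['contact_force'],s['ft_torque'])
rows5(*corner(BIN,.002,.009,24))
C=[(-.06,.02,24),(-.085,.036,22),(-.106,.046,20),(-.106,.10,20),(-.12,.16,18)]
plan([corner(BIN,*c) for c in C])
```

```text
13.3 [-0.648  0.56   2.038  0.761  0.279 -2.744] [  2.01704065 -17.50657765  -8.12088852] [-2.98455226  1.20967894 -2.26700252]
final xyz [ 0.021 -0.013 -0.002] rot [ 0.025 -0.031  0.001] dist 0.012226827451703793
"xyz": [[0.064, -0.005, -0.034], [0.127, -0.011, -0.069], [0.156, -0.01, -0.12], [0.183, -0.009, -0.157], [0.162, -0.007, -0.207]] "rotation": [[0.012, -0.015, 0.001], [0.025, -0.031, 0.001], [0.025, 0.003, 0.002], [0.025, 0.036, 0.002], [0.025, 0.036, 0.002]] n 5
"xyz": [[-0.018, -0.0, -0.051], [-0.028, -0.0, -0.114], [-0.038, -0.0, -0.176]] "rotation": [[-0.0, -0.0, 0.0], [-0.0, 0.017, 0.0], [-0.0, 0.033, 0.0]] n 3
```

Run:
```python
from h import *
e=corner(BIN,-.012,.010,17);rows5(*e)
e2=corner(BIN,-.055,.018,16);rows5(*e2)
```

```text
final xyz [ 0.028 -0.012 -0.024] rot [0.025 0.086 0.003] dist 0.019276648368452092
final xyz [ 0.099 -0.011 -0.072] rot [0.025 0.103 0.003] dist 0.06137835635495805
```

Request:
move_arm(jaw=[-1,-1,-1,-1,-1], xyz=[[0.007,-0.002,-0.006],[0.014,-0.004,-0.012],[0.021,-0.006,-0.018],[0.028,-0.007,-0.024],[0.028,-0.007,-0.024]], rotation=[[0.005,0.02,0],[0.01,0.04,0.001],[0.014,0.06,0.002],[0.015,0.086,0.002],[0.015,0.086,0.002]])

```text
clock: 13.8
tcp_pos: [0.4755, -0.2164, 0.068]
ee_rot: [0.147, 0.091, 0.985, -0.007]
contact_force: [-5.9, -8.9, -0.9]
grip_width: 0.0165
finger_force: 80.3
```

Run:
```python
from h import *
s=kin();print(s['clock'],s['joint_pos'].round(3),s['contact_force'],s['ft_torque'])
rows5(*corner(BIN,-.012,.010,17))
rows5(*corner(BIN,-.055,.018,16))
```

```text
13.8 [-0.631  0.531  2.     0.384  0.375 -2.36 ] [-5.88132143 -8.86831926 -0.90672458] [-1.62187846  1.24904706 -1.32604609]
final xyz [ 0.001 -0.01   0.001] rot [ 0.015 -0.003  0.005] dist 0.005252811663287092
final xyz [ 0.076 -0.009 -0.041] rot [0.015 0.014 0.005] dist 0.0435129245767159
```

Request:
move_arm(jaw=[-1,-1,-1,-1,-1], xyz=[[0.003,-0.008,0],[0.02,-0.01,-0.01],[0.038,-0.01,-0.02],[0.057,-0.01,-0.03],[0.076,-0.01,-0.041]], rotation=[[0.01,0,0.003],[0.015,0.005,0.005],[0.015,0.01,0.005],[0.015,0.014,0.005],[0.015,0.014,0.005]])

```text
clock: 14.3
tcp_pos: [0.4311, -0.2123, 0.0762]
ee_rot: [0.138, 0.094, 0.986, -0.013]
contact_force: [-0.1, -0.1, -2.8]
grip_width: 0.0167
finger_force: 78.4
```

Run:
```python
from h import *
s=kin();print(s['clock'],s['joint_pos'].round(3),s['contact_force'],s['ft_torque'])
rows5(*corner(BIN,-.055,.018,16))
C=[(-.085,.036,16),(-.109,.046,15),(-.109,.06,15),(-.11,.10,15),(-.12,.16,15)]
plan([corner(BIN,*c) for c in C])
```

```text
14.3 [-0.673  0.483  2.081  0.379  0.354 -2.395] [-0.13992112 -0.05275019 -2.82031278] [ 0.09684855  0.40587202 -0.01891543]
final xyz [-0.004 -0.002  0.   ] rot [ 0.001 -0.002  0.   ] dist 0.002234530734501581
"xyz": [[0.044, -0.002, -0.051], [0.082, -0.001, -0.084], [0.074, -0.001, -0.111], [0.054, -0.001, -0.189], [0.047, -0.001, -0.249]] "rotation": [[0.001, -0.002, 0.0], [0.001, 0.015, 0.0], [0.001, 0.015, 0.0], [0.001, 0.015, 0.0], [0.001, 0.015, 0.0]] n 5
"xyz": [[-0.006, -0.0, -0.061]] "rotation": [[0.0, 0.0, 0.0]] n 1
```

Free, with about 1.2 N extra load, so roughly all six cubes. Lifting out gently.

Request:
move_arm(jaw=[-1,-1,-1,-1,-1], xyz=[[0.022,-0.002,-0.026],[0.044,-0.002,-0.051],[0.063,-0.001,-0.068],[0.082,-0.001,-0.084],[0.08,-0.001,-0.097]], rotation=[[0.001,-0.002,0],[0.001,-0.002,0],[0.001,0.007,0],[0.001,0.015,0],[0.001,0.015,0]])

```text
clock: 14.8
tcp_pos: [0.38, -0.203, 0.1119]
ee_rot: [0.129, 0.095, 0.987, -0.012]
contact_force: [-0.1, 0.3, -1.5]
grip_width: 0.0172
finger_force: 78.7
```

Run:
```python
from h import *
s=kin();print(s['clock'],s['joint_pos'].round(3),s['contact_force'],s['ft_torque'])
rows5(*corner(BIN,-.109,.053,15))
C=[(-.109,.06,15),(-.11,.10,15),(-.12,.16,15)]
plan([corner(BIN,*c) for c in C])
```

```text
14.8 [-0.736  0.36   2.145  0.326  0.432 -2.398] [-0.05532053  0.29560996 -1.53528737] [0.07316563 0.47237118 0.03151027]
final xyz [-0.002 -0.001 -0.001] rot [ 0.    -0.001 -0.   ] dist 0.0012468387868330361
"xyz": [[-0.006, -0.001, -0.014], [-0.025, -0.0, -0.092], [-0.03, -0.0, -0.153], [-0.036, -0.0, -0.213]] "rotation": [[0.0, -0.001, -0.0], [0.0, -0.001, -0.0], [0.0, -0.001, -0.0], [0.0, -0.001, -0.0]] n 4
```

Request:
move_arm(jaw=[-1,-1,-1,-1,-1], xyz=[[-0.006,-0.001,-0.014],[-0.015,0,-0.053],[-0.025,0,-0.092],[-0.03,0,-0.153],[-0.036,0,-0.213]], rotation=[[0,-0.001,0],[0,-0.001,0],[0,-0.001,0],[0,-0.001,0],[0,-0.001,0]])

```text
clock: 15.3
tcp_pos: [0.3712, -0.2016, 0.2206]
ee_rot: [0.13, 0.094, 0.987, -0.013]
contact_force: [-0.4, -0.1, -2.5]
grip_width: 0.0174
finger_force: 78.8
```

Request:
move_arm(jaw=[-1,-1], xyz=[[0,0,0],[0,0,0]], rotation=[[0,0,0],[0,0,0]])

```text
clock: 15.5
tcp_pos: [0.3717, -0.2019, 0.2198]
ee_rot: [0.131, 0.094, 0.987, -0.013]
contact_force: [-0.0, 0.1, -2.9]
grip_width: 0.0167
finger_force: 78.7
```

Run:
```python
from h import *
s=kin();print(s['clock'],s['joint_pos'].round(3),s['tcp_pos'],s['contact_force'],s['ft_torque'])
a=save('scene','scene3');b=save('top','top3')
x=cv2.resize(cv2.imread('pics/scene3.png')[150:340,190:390],(420,400),interpolation=cv2.INTER_CUBIC)
y=cv2.resize(cv2.imread('pics/top3.png')[140:260,270:380],(366,400),interpolation=cv2.INTER_CUBIC)
cv2.imwrite('pics/c3.png',np.hstack([x,y]))
```

```text
15.5 [-0.751  0.123  2.013  0.196  0.789 -2.255] [ 0.37169056 -0.20191729  0.2197824 ] [-0.01759855  0.13440317 -2.91034102] [0.10448076 0.46257772 0.0017804 ]
```

View pics/c3.png

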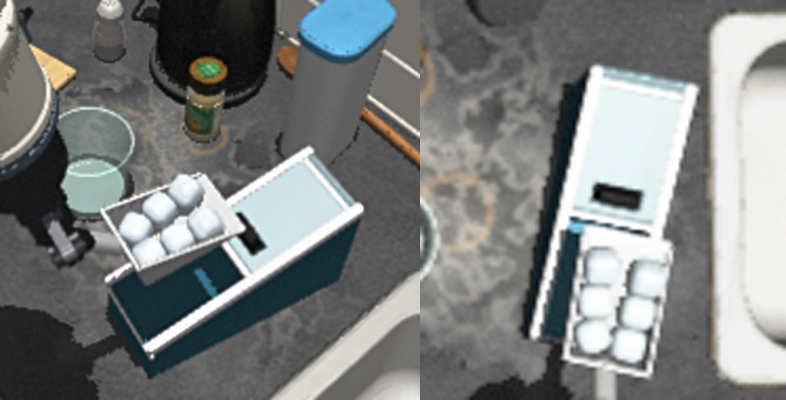

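All six cubes sit in the scoop (2×3), which is clear of the bin, and the bin is empty. Next I'll fit the arm's kinematics to plan the pour within joint ranges.

```bash
cat >> h.py <<'E'
def fk(q,m):
    a1,d1,L1,L2,e,d6,c=m; ph=q[1]+q[2]
    r=a1+L1*np.sin(q[1])+L2*np.sin(ph)+e*np.cos(ph); z=d1+L1*np.cos(q[1])+L2*np.cos(ph)-e*np.sin(ph)
    A=R.from_euler('ZYZYZ',[q[0],ph,q[3],q[4],q[5]+c]).as_matrix()
    return np.array([r*np.cos(q[0]),r*np.sin(q[0]),z])+A[:,2]*d6,A
LO=np.array([-2.91,-.82,.22,-1.22,.12,-3.08]);HI=np.array([2.91,2.16,2.67,4.37,2.79,3.08])
def ik(p,A,q0,m):
    f=lambda q:np.r_[(fk(q,m)[0]-p)*5,(R.from_matrix(fk(q,m)[1].T@A)).as_rotvec()]
    r=least_squares(f,np.clip(q0,LO+1e-3,HI-1e-3),bounds=(LO,HI)); return r.x,np.abs(r.fun).max()
E
python3 - <<'E'
from h import *
D=[eval(l) for l in open('kin.txt')]
def res(m):
    o=[]
    for q,p,w in D:
        P,A=fk(q,m);B=R.from_quat(np.r_[w[1:],w[0]]).as_matrix(); o+=list((P-p)*5)+list((R.from_matrix(A.T@B)).as_rotvec())
    return np.array(o)
best=min((least_squares(res,[0.05,.1,.4,.4,0,.2,c]) for c in (0,1.57,3.14,-1.57)),key=lambda r:r.cost)
m=best.x;print(m.round(4),best.cost,np.abs(best.fun).max())
np.save('m.npy',m)
q0=sensors.sense()['joint_pos']
for yaw in (-.9,-.6,-.3,0,.3):
    fr=[TUM[0],TUM[1]+.001,yaw];q=q0;print(yaw)
    for d,z,t in ((-.02,.115,15),(-.01,.10,0),(-.005,.09,-20),(-.01,.08,-40),(-.01,.08,-60)):
        q,er=ik(*tcp_for(fr,[d,0,z],t,lip=True),q,m); print(t,q.round(2),round(er,4))
E
```

```text
Traceback (most recent call last):
  File "h.py", line 64, in fk
    A=R.from_euler('ZYZYZ',[q[0],ph,q[3],q[4],q[5]+c]).as_matrix()
      ~~~~~~~~~~~~^^^^^^^^^^^^^^^^^^^^^^^^^^^^^^^^^^^^
  File "scipy/spatial/transform/_rotation.pyx", line 1413, in scipy.spatial.transform._rotation.Rotation.from_euler
ValueError: Expected axis specification to be a non-empty string of upto 3 characters, got ZYZYZ
```

```bash
sed -i "s/A=R.from_euler('ZYZYZ'.*/A=(R.from_euler('ZYZ',[q[0],ph,q[3]])*R.from_euler('YZ',[q[4],q[5]+c])).as_matrix()/" h.py
cat > fitk.py <<'E'
from h import *
D=[eval(l) for l in open('kin.txt')]
def res(m):
    o=[]
    for q,p,w in D:
        P,A=fk(q,m);B=R.from_quat(np.r_[w[1:],w[0]]).as_matrix(); o+=list((P-p)*5)+list((R.from_matrix(A.T@B)).as_rotvec())
    return np.array(o)
best=min((least_squares(res,[0.05,.1,.4,.4,0,.2,c]) for c in (0,1.57,3.14,-1.57)),key=lambda r:r.cost)
m=best.x;print(m.round(4),best.cost,np.abs(best.fun).max())
np.save('m.npy',m)
q0=sensors.sense()['joint_pos']
for yaw in (-.9,-.6,-.3,0,.3):
    fr=[TUM[0],TUM[1]+.001,yaw];q=q0;print(yaw)
    for d,z,t in ((-.02,.115,15),(-.01,.10,0),(-.005,.09,-20),(-.01,.08,-40),(-.01,.08,-60)):
        q,er=ik(*tcp_for(fr,[d,0,z],t,lip=True),q,m); print(t,q.round(2),round(er,4))
E
python3 fitk.py
```

```text
[-0.0437  0.4163  0.7155  0.4643  0.2296  0.471   1.5708] 0.5399937950579677 0.30190921923217984
-0.9
15 [ 0.53  0.35  1.96 -0.36  0.82  0.1 ] 0.0
0 [ 0.19  0.32  1.85  0.    0.97 -0.48] 0.0
-20 [-0.13  0.43  1.63  0.25  1.35 -0.89] 0.0
-40 [-0.32  0.63  1.39  0.37  1.72 -1.04] 0.0
-60 [-0.42  0.88  1.12  0.48  2.09 -1.07] 0.0
-0.6
15 [ 0.45  0.29  2.11 -0.38  0.64 -0.23] 0.0
0 [ 0.13  0.29  1.91 -0.    0.94 -0.85] 0.0
-20 [-0.11  0.43  1.61  0.16  1.41 -1.13] 0.0
-40 [-0.23  0.66  1.32  0.24  1.82 -1.22] 0.0
-60 [-0.29  0.92  1.01  0.33  2.21 -1.21] 0.0
-0.3
15 [ 0.22  0.25  2.22 -0.29  0.46 -0.81] 0.0
0 [ 0.02  0.27  1.95 -0.    0.92 -1.25] 0.0
-20 [-0.09  0.44  1.6   0.07  1.44 -1.38] 0.0
-40 [-0.14  0.68  1.28  0.11  1.88 -1.41] 0.0
-60 [-0.17  0.94  0.94  0.15  2.29 -1.4 ] 0.0
0
15 [-0.16  0.24  2.25  0.1   0.4  -1.82] 0.0
0 [-0.09  0.26  1.96 -0.    0.92 -1.67] 0.0
-20 [-0.06  0.44  1.6  -0.02  1.45 -1.63] 0.0
-40 [-0.05  0.68  1.27 -0.03  1.89 -1.62] 0.0
-60 [-0.04  0.95  0.93 -0.05  2.31 -1.62] 0.0
0.3
15 [-0.48  0.27  2.18  0.36  0.54 -2.64] 0.0
0 [-0.21  0.27  1.94 -0.    0.93 -2.08] 0.0
-20 [-0.04  0.44  1.61 -0.11  1.43 -1.87] 0.0
-40 [ 0.05  0.67  1.29 -0.17  1.86 -1.82] 0.0
-60 [ 0.09  0.94  0.97 -0.24  2.26 -1.83] 0.0
```

```bash
cat >> h.py <<'E'
TF=[.520,-.035,-.12]
def lipT(d,z,t): return tcp_for(TF,[d,0,z],t,lip=True)
E
python3 - <<'E'
from h import *
p,A=cur()
q,B=lipT(-.02,.135,13)
print(q,p)
Rv=R.from_matrix(A.T@B).as_rotvec()
x=A.T@(q-p)/.5; r=Rv/(np.pi/3)
print(x,r)
for i in range(1,11):
    s=i/10; s=s*s*(3-2*s); print((x*s).round(3).tolist(),(r*s).round(3).tolist())
E
```

```text
[ 0.3483502  -0.01430258  0.17400625] [ 0.37107097 -0.20129848  0.2184515 ]
[0.13455718 0.35858013 0.05613358] [-0.01573565  0.03379467 -0.06537212]
[0.004, 0.01, 0.002] [-0.0, 0.001, -0.002]
[0.014, 0.037, 0.006] [-0.002, 0.004, -0.007]
[0.029, 0.077, 0.012] [-0.003, 0.007, -0.014]
[0.047, 0.126, 0.02] [-0.006, 0.012, -0.023]
[0.067, 0.179, 0.028] [-0.008, 0.017, -0.033]
[0.087, 0.232, 0.036] [-0.01, 0.022, -0.042]
[0.105, 0.281, 0.044] [-0.012, 0.026, -0.051]
[0.121, 0.321, 0.05] [-0.014, 0.03, -0.059]
[0.131, 0.349, 0.055] [-0.015, 0.033, -0.064]
[0.135, 0.359, 0.056] [-0.016, 0.034, -0.065]
```

Request:
move_arm(jaw=[-1,-1,-1,-1,-1], xyz=[[0.004,0.01,0.002],[0.014,0.037,0.006],[0.029,0.077,0.012],[0.047,0.126,0.02],[0.067,0.179,0.028]], rotation=[[0,0.001,-0.002],[-0.002,0.004,-0.007],[-0.003,0.007,-0.014],[-0.006,0.012,-0.023],[-0.008,0.017,-0.033]])

```text
clock: 16.1
tcp_pos: [0.3591, -0.1066, 0.1961]
ee_rot: [0.121, 0.077, 0.99, -0.009]
contact_force: [0.2, 0.4, -3.1]
grip_width: 0.0172
finger_force: 78.8
```

Request:
move_arm(jaw=[-1,-1,-1,-1,-1], xyz=[[0.02,0.053,0.008],[0.038,0.102,0.016],[0.054,0.142,0.022],[0.064,0.17,0.027],[0.068,0.18,0.028]], rotation=[[-0.002,0.005,-0.009],[-0.004,0.009,-0.018],[-0.006,0.013,-0.026],[-0.007,0.016,-0.031],[-0.008,0.017,-0.032]])

```text
clock: 16.6
tcp_pos: [0.3432, -0.0129, 0.1742]
ee_rot: [0.112, 0.059, 0.992, -0.007]
contact_force: [-0.2, -0.2, -3.3]
grip_width: 0.0169
finger_force: 78.8
```

Run:
```python
from h import *
s=kin();print(s['clock'],s['joint_pos'].round(3),s['contact_force'],s['ft_torque'])
rows5(*lipT(-.02,.135,13))
save('scene','scene4')
k=cams.calibration('wrist');im=save('wrist','w4')
import pickle;pickle.dump(k,open('w4k.pkl','wb'))
th=np.linspace(0,2*np.pi,60);v=im[:,:,::-1].copy()
for z,r in((.09,.05),(.0,.041)):
    for p in proj('w',world(TF,np.c_[r*np.cos(th),r*np.sin(th),0*th+z]),k):
        if np.all(np.abs(p)<2000): cv2.circle(v,tuple(int(round(t)) for t in p),1,(0,0,255),-1)
x=cv2.resize(cv2.imread('pics/scene4.png')[150:300,170:330],(400,375),interpolation=cv2.INTER_CUBIC)
cv2.imwrite('pics/c4.png',np.hstack([x,cv2.resize(v[:,:,:],(400,300))[:,:].copy() if 0 else cv2.copyMakeBorder(cv2.resize(v,(400,300)),0,75,0,0,cv2.BORDER_CONSTANT)]))
```

```text
16.6 [-0.239  0.105  2.22   0.049  0.594 -1.729] [-0.1847525  -0.22460568 -3.26314991] [0.07016242 0.44807335 0.06748384]
final xyz [-0.01  -0.002  0.003] rot [ 0.001 -0.002  0.002] dist 0.005359962561821993
```

View pics/c4.png

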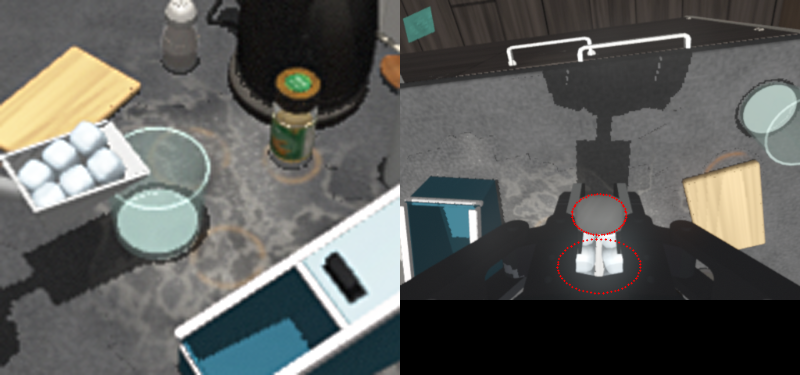

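The left half shows the six cubes in the scoop with its lip over the large tumbler; the bin is empty and nothing has spilled. That was picture 10, so from here I'll check by numbers and masks. Pouring.

Run:
```python
from h import *
W=[(-.012,.115,6),(-.008,.10,-1),(-.006,.098,-7),(-.005,.096,-11),(-.005,.094,-15),(-.005,.091,-19),(-.006,.088,-23),(-.008,.084,-28),(-.009,.082,-32),(-.01,.08,-37),(-.01,.08,-44),(-.01,.08,-51),(-.01,.08,-58),(-.01,.082,-64)]
print(len(W));plan([lipT(*w) for w in W])
```

```text
14
"xyz": [[-0.035, 0.0, 0.013], [-0.059, 0.0, 0.013], [-0.085, 0.0, -0.006], [-0.103, 0.0, -0.016], [-0.12, 0.0, -0.025]] "rotation": [[0.0, 0.116, 0.001], [0.0, 0.233, 0.001], [0.0, 0.333, 0.001], [-0.0, 0.4, 0.001], [-0.0, 0.466, 0.001]] n 5
"xyz": [[-0.012, 0.0, -0.013], [-0.024, 0.0, -0.025], [-0.039, 0.0, -0.038], [-0.053, 0.0, -0.05], [-0.072, 0.0, -0.065]] "rotation": [[-0.0, 0.067, 0.0], [-0.0, 0.134, 0.0], [-0.0, 0.217, 0.0], [-0.0, 0.284, 0.0], [-0.0, 0.367, 0.0]] n 5
"xyz": [[-0.02, -0.0, -0.033], [-0.044, -0.0, -0.063], [-0.071, -0.0, -0.091], [-0.094, -0.0, -0.114]] "rotation": [[-0.0, 0.117, 0.0], [-0.0, 0.233, 0.0], [-0.0, 0.35, 0.0], [-0.0, 0.45, 0.0]] n 4
```

Request:
move_arm(jaw=[-1,-1,-1,-1,-1], xyz=[[-0.035,-0.001,0.013],[-0.059,-0.002,0.013],[-0.085,-0.002,-0.006],[-0.103,-0.002,-0.016],[-0.12,-0.002,-0.025]], rotation=[[0,0.116,0.001],[0,0.233,0.001],[0,0.333,0.001],[0,0.4,0.001],[0,0.466,0.001]])

```text
clock: 17.2
tcp_pos: [0.4009, -0.0232, 0.2012]
ee_rot: [-0.13, 0.061, 0.99, 0.008]
contact_force: [-0.5, -0.0, -3.2]
grip_width: 0.0172
finger_force: 79.0
```

Run:
```python
from h import *
s=kin();print(s['clock'],s['joint_pos'].round(3),s['contact_force'],s['ft_torque'])
rows5(*lipT(-.005,.094,-15))
W=[(-.005,.091,-19),(-.006,.088,-23),(-.008,.084,-28),(-.009,.082,-32),(-.01,.08,-37),(-.01,.08,-44),(-.01,.08,-51),(-.01,.08,-58),(-.01,.082,-64)]
plan([lipT(*w) for w in W])
```

```text
17.2 [-0.192  0.355  1.728 -0.018  1.32  -1.633] [-0.48524657 -0.02052022 -3.15328396] [ 0.00503235 -0.09360163  0.05022676]
final xyz [0.003 0.005 0.003] rot [ 0.001 -0.    -0.002] dist 0.0033511156868031677
"xyz": [[-0.009, 0.005, -0.011], [-0.021, 0.005, -0.023], [-0.036, 0.005, -0.036], [-0.05, 0.005, -0.048], [-0.069, 0.005, -0.062]] "rotation": [[0.001, 0.066, -0.002], [0.001, 0.133, -0.002], [0.001, 0.216, -0.002], [0.001, 0.283, -0.002], [0.001, 0.366, -0.002]] n 5
"xyz": [[-0.02, 0.0, -0.033], [-0.043, 0.0, -0.063], [-0.07, 0.0, -0.091], [-0.094, 0.0, -0.115]] "rotation": [[0.0, 0.117, 0.0], [0.0, 0.234, 0.0], [0.0, 0.35, 0.0], [0.0, 0.45, 0.0]] n 4
```

Request:
move_arm(jaw=[-1,-1,-1,-1,-1], xyz=[[-0.009,0.002,-0.011],[-0.021,0.004,-0.023],[-0.036,0.005,-0.036],[-0.05,0.005,-0.048],[-0.069,0.005,-0.062]], rotation=[[0.001,0.066,-0.002],[0.001,0.133,-0.002],[0.001,0.216,-0.002],[0.001,0.283,-0.002],[0.001,0.366,-0.002]])

```text
clock: 17.7
tcp_pos: [0.4417, -0.0257, 0.2221]
ee_rot: [-0.317, 0.057, 0.947, 0.019]
contact_force: [0.2, -0.0, -2.2]
grip_width: 0.0171
finger_force: 79.1
```

Request:
move_arm(jaw=[-1,-1,-1,-1,-1], xyz=[[-0.02,0,-0.033],[-0.043,0,-0.063],[-0.07,0,-0.091],[-0.094,0,-0.115],[-0.094,0,-0.115]], rotation=[[0,0.117,0],[0,0.234,0],[0,0.35,0],[0,0.45,0],[0,0.45,0]])

```text
clock: 18.2
tcp_pos: [0.5139, -0.0346, 0.2357]
ee_rot: [-0.531, 0.051, 0.845, 0.033]
contact_force: [0.9, -1.1, -2.8]
grip_width: 0.0166
finger_force: 79.3
```

Request:
move_arm(jaw=[-1,-1,-1,-1,-1], xyz=[[0,0,0],[0,0,0],[0,0,0],[0,0,0],[0,0,0]], rotation=[[0,0,0],[0,0,0],[0,0,0],[0,0,0],[0,0,0]])

```text
clock: 18.7
tcp_pos: [0.5125, -0.0335, 0.2404]
ee_rot: [-0.527, 0.051, 0.848, 0.031]
contact_force: [-0.7, -0.0, -1.0]
grip_width: 0.0168
finger_force: 79.3
```

Run:
```python
from h import *
s=kin();print(s['clock'],s['joint_pos'].round(3),s['contact_force'],s['ft_torque'])
rows5(*lipT(-.01,.082,-64))
for c in ('scene','top'):
    save(c,c+'5')
    for t in ('ice1','tumbler'): print(c,t,[(round(d['conf'],2),[int(v) for v in d['box']]) for d in nets.outline_of(c,t)])
```

```text
18.7 [-0.158  0.93   0.936 -0.052  2.388 -1.626] [-0.67831718 -0.0434384  -0.95402862] [-0.05671652 -0.7755415  -0.00384316]
final xyz [-0.002 -0.001 -0.002] rot [-0.001  0.004  0.   ] dist 0.001527568300599168
scene ice1 [(0.45, [221, 225, 232, 233])]
scene tumbler [(0.65, [212, 201, 252, 255]), (0.57, [116, 186, 145, 229])]
top ice1 []
top tumbler [(0.71, [319, 166, 348, 210]), (0.55, [190, 260, 199, 269])]
```

Run:
```python
from h import *
p,A=cur();plan([(p+[-.02,0,.03],A),(p+[-.04,0,.10],A),lipT(-.08,.2,-40)])
```

```text
"xyz": [[0.071, -0.005, 0.009], [0.143, -0.007, -0.004], [0.215, -0.01, -0.017], [0.238, -0.007, 0.024], [0.261, -0.005, 0.065]] "rotation": [[0.0, 0.0, 0.0], [0.0, 0.0, 0.0], [0.0, 0.0, 0.0], [-0.0, -0.099, 0.0], [-0.0, -0.199, 0.0]] n 5
"xyz": [[0.031, 0.002, 0.035], [0.063, 0.004, 0.07]] "rotation": [[-0.001, -0.099, 0.0], [-0.001, -0.199, 0.0]] n 2
```

Request:
move_arm(jaw=[-1,-1,-1,-1,-1], xyz=[[0.071,-0.005,0.009],[0.143,-0.007,-0.004],[0.215,-0.01,-0.017],[0.238,-0.007,0.024],[0.261,-0.005,0.065]], rotation=[[0,0,0],[0,0,0],[0,0,0],[0,-0.099,0],[0,-0.199,0]])

```text
clock: 19.5
tcp_pos: [0.4262, -0.0256, 0.3423]
ee_rot: [-0.435, 0.054, 0.898, 0.026]
contact_force: [0.1, 0.0, -0.9]
grip_width: 0.0168
finger_force: 79.3
```

Request:
move_arm(jaw=[-1,-1,-1,-1], xyz=[[0.031,0.002,0.035],[0.063,0.004,0.07],[0.063,0.004,0.07],[0.063,0.004,0.07]], rotation=[[-0.001,-0.099,0],[-0.001,-0.199,0],[-0.001,-0.199,0],[-0.001,-0.199,0]])

```text
clock: 19.9
tcp_pos: [0.3795, -0.018, 0.3465]
ee_rot: [-0.341, 0.056, 0.938, 0.021]
contact_force: [-1.0, -0.5, -1.9]
grip_width: 0.0173
finger_force: 79.2
```

Run:
```python
from h import *
s=kin();print(s['clock'],s['joint_pos'].round(3),s['tcp_pos'],s['contact_force'],s['ft_torque'])
for c in ('scene','top','wrist'):
    im=save(c,c+'6')
    for t in ('ice1','tumbler','scoop'): print(c,t,[(round(d['conf'],2),[int(v) for v in d['box']]) for d in nets.outline_of(c,t)])
    if c!='wrist':
        old=cv2.imread(f'pics/{c}0.png').astype(int);new=im[:,:,::-1].astype(int)
        m=((new.min(2)-old.min(2)>50)&(new.min(2)>170)).astype(np.uint8)
        n,_,st,ce=cv2.connectedComponentsWithStats(m)
        print(c,[(st[i].tolist(),ce[i].round(0).tolist()) for i in range(1,n) if st[i][4]>8])
```

```text
19.9 [-0.174  0.418  1.372 -0.039  2.048 -1.631] [ 0.37945923 -0.01801376  0.34654804] [-1.04924354 -0.48388535 -1.93830805] [-0.03971137 -0.56952844 -0.02203338]
scene ice1 [(0.56, [224, 224, 231, 232]), (0.55, [235, 222, 245, 229])]
scene tumbler [(0.89, [118, 184, 146, 230]), (0.85, [214, 199, 253, 253])]
scene scoop [(0.93, [151, 119, 203, 210]), (0.31, [240, 220, 360, 325])]
scene [([196, 0, 53, 55, 1540], [221.0, 27.0]), ([229, 0, 24, 13, 124], [242.0, 5.0]), ([225, 214, 10, 10, 67], [229.0, 218.0]), ([234, 222, 10, 10, 68], [238.0, 226.0]), ([294, 225, 62, 41, 1190], [328.0, 246.0]), ([221, 227, 10, 6, 39], [226.0, 229.0]), ([243, 232, 4, 5, 12], [244.0, 234.0]), ([235, 234, 5, 5, 19], [237.0, 236.0]), ([223, 239, 8, 5, 31], [227.0, 241.0]), ([289, 255, 20, 26, 75], [298.0, 267.0]), ([312, 269, 10, 9, 34], [316.0, 272.0]), ([56, 305, 29, 66, 1034], [73.0, 333.0])]
top ice1 []
top tumbler [(0.61, [173, 249, 200, 272])]
top scoop []
top [([221, 115, 20, 61, 727], [229.0, 145.0]), ([235, 120, 70, 65, 3400], [270.0, 151.0]), ([299, 128, 21, 61, 724], [310.0, 157.0]), ([320, 163, 29, 41, 554], [335.0, 179.0]), ([240, 183, 49, 47, 687], [263.0, 201.0]), ([214, 184, 16, 27, 315], [222.0, 197.0]), ([293, 197, 15, 28, 320], [300.0, 210.0]), ([317, 197, 4, 3, 11], [318.0, 198.0]), ([333, 206, 7, 4, 14], [336.0, 208.0]), ([200, 222, 3, 10, 18], [201.0, 226.0]), ([197, 222, 107, 78, 2964], [251.0, 259.0]), ([201, 267, 78, 66, 4049], [242.0, 303.0]), ([215, 338, 61, 46, 2104], [246.0, 364.0]), ([5, 380, 5, 4, 10], [7.0, 382.0])]
wrist ice1 []
wrist tumbler [(0.72, [369, 252, 442, 313]), (0.7, [354, 347, 399, 384])]
wrist scoop [(0.66, [223, 248, 285, 355])]
```

Run:
```python
from h import *
q,B=tcp_for(SC,[0,0,.012],0);print(q)
plan([lipT(-.10,.23,0),(q+[-.02,0,.13],B),(q+[0,0,.04],B)])
```

```text
[0.46909189 0.12039157 0.0844    ]
"xyz": [[0.016, -0.0, 0.032], [0.032, -0.0, 0.065], [0.048, -0.0, 0.097], [0.064, -0.0, 0.129], [0.08, -0.0, 0.161]] "rotation": [[0.0, -0.111, 0.0], [0.0, -0.222, 0.0], [0.0, -0.333, 0.0], [0.0, -0.445, 0.0], [0.0, -0.556, 0.0]] n 5
"xyz": [[0.032, -0.0, 0.018], [-0.022, 0.049, 0.042], [-0.075, 0.097, 0.065], [-0.129, 0.146, 0.088], [-0.182, 0.194, 0.112]] "rotation": [[0.0, -0.111, 0.0], [0.006, -0.111, -0.091], [0.011, -0.11, -0.182], [0.016, -0.11, -0.273], [0.022, -0.109, -0.364]] n 5
"xyz": [[-0.065, 0.027, 0.029], [-0.13, 0.053, 0.058], [-0.143, 0.049, 0.118], [-0.156, 0.046, 0.178], [-0.169, 0.043, 0.238]] "rotation": [[-0.0, -0.001, -0.091], [-0.0, -0.001, -0.183], [-0.0, -0.001, -0.183], [-0.0, -0.001, -0.183], [-0.0, -0.001, -0.183]] n 5
```

Run:
```python
from h import *
q,B=tcp_for(SC,[0,0,.012],0)
plan([lipT(-.0,.2,-5),(q+[-.02,-.0,.13],B),(q+[0,0,.04],B)])
```

```text
"xyz": [[-0.018, -0.0, 0.017], [-0.036, -0.0, 0.034], [-0.054, -0.0, 0.05], [-0.072, -0.0, 0.067], [-0.09, -0.0, 0.084]] "rotation": [[0.0, -0.117, 0.0], [0.0, -0.233, 0.0], [0.0, -0.35, 0.0], [0.0, -0.467, 0.0], [0.0, -0.584, 0.0]] n 5
"xyz": [[-0.02, 0.058, 0.027], [-0.041, 0.117, 0.053], [-0.061, 0.175, 0.079], [-0.081, 0.233, 0.106], [-0.101, 0.291, 0.132]] "rotation": [[0.005, -0.016, -0.109], [0.01, -0.032, -0.219], [0.015, -0.048, -0.328], [0.019, -0.064, -0.437], [0.024, -0.08, -0.547]] n 5
"xyz": [[-0.012, -0.005, 0.06], [-0.024, -0.011, 0.12], [-0.036, -0.017, 0.18]] "rotation": [[0.0, -0.0, 0.0], [0.0, -0.0, 0.0], [0.0, -0.0, 0.0]] n 3
```

Request:
move_arm(jaw=[-1,-1,-1,-1,-1], xyz=[[-0.018,0,0.017],[-0.036,0,0.034],[-0.054,0,0.05],[-0.072,0,0.067],[-0.09,0,0.084]], rotation=[[0,-0.117,0],[0,-0.233,0],[0,-0.35,0],[0,-0.467,0],[0,-0.584,0]])

```text
clock: 21.0
tcp_pos: [0.3876, -0.019, 0.2847]
ee_rot: [-0.04, 0.06, 0.997, 0.003]
contact_force: [0.4, -0.3, -2.4]
grip_width: 0.0168
finger_force: 79.2
```

Request:
move_arm(jaw=[-1,-1,-1,-1,-1], xyz=[[-0.02,0.058,0.027],[-0.041,0.117,0.053],[-0.061,0.175,0.079],[-0.081,0.233,0.106],[-0.101,0.291,0.132]], rotation=[[0.005,-0.016,-0.109],[0.01,-0.032,-0.219],[0.015,-0.048,-0.328],[0.019,-0.064,-0.437],[0.024,-0.08,-0.547]])

```text
clock: 21.5
tcp_pos: [0.4492, 0.1214, 0.2141]
ee_rot: [0.0, -0.227, 0.974, -0.0]
contact_force: [0.6, 0.2, -1.7]
grip_width: 0.0166
finger_force: 79.2
```

Request:
move_arm(jaw=[-1,-1,-1,-1,-1], xyz=[[-0.012,-0.005,0.06],[-0.024,-0.011,0.12],[-0.036,-0.017,0.18],[-0.036,-0.017,0.18],[-0.036,-0.017,0.18]], rotation=[[0,0,0],[0,0,0],[0,0,0],[0,0,0],[0,0,0]])

```text
clock: 22.0
tcp_pos: [0.4686, 0.1203, 0.1249]
ee_rot: [-0.001, -0.225, 0.974, 0.0]
contact_force: [0.5, -0.5, -2.0]
grip_width: 0.017
finger_force: 79.1
```

Run:
```python
from h import *
s=kin();print(s['clock'],s['tcp_pos'],s['contact_force'],s['ft_torque'])
q,B=tcp_for(SC,[0,0,.012],0);rows5(q+[0,0,.003],B);rows5(q,B)
import pickle
k=cams.calibration('wrist');im=save('wrist','w7');nets.outline_of('wrist','ice1')
print('ice',[(round(d['conf'],2),d['box']) for d in nets.outline_of('wrist','ice1')])
```

```text
22.0 [0.46856629 0.12034541 0.12489458] [ 0.48221244 -0.49692218 -1.99623093] [-0.01838118  0.08679234 -0.03173109]
final xyz [-0.001 -0.     0.075] rot [ 0.001 -0.001  0.   ] dist 0.03749829084566676
final xyz [-0.001 -0.     0.081] rot [ 0.001 -0.001  0.   ] dist 0.04049801585782187
ice [(0.82, [6.5, 174.1, 41.0, 217.3]), (0.75, [1.5, 153.6, 29.0, 187.5]), (0.73, [21.7, 181.3, 51.4, 222.2]), (0.62, [8.8, 131.7, 25.6, 149.3]), (0.54, [4.1, 131.1, 9.2, 164.9])]
```

Request:
move_arm(jaw=[-1,-1,-1,-1,-1], xyz=[[0,0,0.03],[-0.001,0,0.055],[-0.001,0,0.07],[-0.001,0,0.077],[-0.001,0,0.081]], rotation=[[0.001,-0.001,0],[0.001,-0.001,0],[0.001,-0.001,0],[0.001,-0.001,0],[0.001,-0.001,0]])

```text
clock: 22.65
tcp_pos: [0.4695, 0.1207, 0.0844]
ee_rot: [0.001, -0.225, 0.974, -0.0]
contact_force: [-0.9, 0.4, -0.2]
grip_width: 0.0172
finger_force: 79.2
```

Run:
```python
from h import *
s=kin();print(s['clock'],s['tcp_pos'],s['contact_force'],s['ft_torque'])
```

```text
22.65 [0.46954459 0.12065268 0.08440191] [-0.89910265  0.36829453 -0.1539052 ] [-0.07494791  0.06048867 -0.0178109 ]
```

Request:
move_arm(jaw=[-1,-1,-0.5,0.2,1], xyz=[[0,0,0.002],[0,0,0.002],[0,0,0.002],[0,0,0.002],[0,0,0.002]], rotation=[[0,0,0],[0,0,0],[0,0,0],[0,0,0],[0,0,0]])

```text
clock: 23.15
tcp_pos: [0.4695, 0.1207, 0.0832]
ee_rot: [0.001, -0.225, 0.974, -0.0]
contact_force: [-0.2, 0.6, -0.2]
grip_width: 0.0495
finger_force: 0.0
```

Request:
move_arm(jaw=[1,1,1,1,1], xyz=[[0,0,0.002],[0,0,0.002],[0,0,0.002],[0.02,0,-0.04],[0.05,0,-0.1]], rotation=[[0,0,0],[0,0,0],[0,0,0],[0,0,0],[0,0,0]])

```text
clock: 23.65
tcp_pos: [0.4462, 0.1096, 0.1326]
ee_rot: [-0.001, -0.225, 0.974, -0.0]
contact_force: [1.5, -0.3, 0.9]
grip_width: 0.0852
finger_force: 0.0
```

Request:
move_arm(jaw=[1,1,1,1,1], xyz=[[0.03,0,-0.07],[0.06,0,-0.14],[0.06,0,-0.22],[0.06,0,-0.3],[0.06,0,-0.3]], rotation=[[0,0,0],[0,0,0],[0,0,0],[0,0,0],[0,0,0]])

```text
clock: 24.15
tcp_pos: [0.4217, 0.0968, 0.2876]
ee_rot: [0.004, -0.225, 0.974, -0.001]
contact_force: [0.6, 0.8, -0.3]
grip_width: 0.0854
finger_force: 0.0
```

Run:
```python
from h import *
s=kin();print(s['clock'],s['tcp_pos'],s['contact_force'],s['grip_width'])
for c in ('scene','top','wrist'):
    im=save(c,c+'8');k=cams.calibration(c)
    for t in ('ice1','tumbler','scoop','board'): print(c,t,[(round(d['conf'],2),[int(v) for v in d['box']]) for d in nets.outline_of(c,t)])
    if c!='wrist':
        old=cv2.imread(f'pics/{c}0.png').astype(int);new=im[:,:,::-1].astype(int)
        m=((new.min(2)-old.min(2)>50)&(new.min(2)>170)).astype(np.uint8)
        n,_,st,ce=cv2.connectedComponentsWithStats(m)
        print(c,[(st[i].tolist()) for i in range(1,n) if st[i][4]>8])
h=.012
P=world(SC,[(.05,.035,h),(.05,-.035,h),(-.05,-.033,h+.041),(-.05,.033,h+.041),(-.116,0,.144)])
for c in('scene','top','wrist'): print(c,proj(c,P,cams.calibration(c)).round(0).tolist())
```

```text
24.15 [0.42172959 0.09683381 0.28763401] [ 0.58532704  0.7901101  -0.25825873] 0.08536950036310376
scene ice1 [(0.56, [223, 214, 236, 226])]
scene tumbler [(0.9, [211, 202, 254, 254])]
scene scoop [(0.97, [164, 175, 215, 205]), (0.62, [277, 179, 299, 219])]
scene board [(0.63, [155, 169, 226, 219]), (0.45, [237, 80, 256, 147])]
scene [[225, 214, 10, 10, 68], [234, 222, 10, 10, 68], [294, 225, 62, 41, 1193], [221, 227, 10, 6, 40], [243, 232, 4, 5, 13], [233, 234, 7, 5, 25], [223, 238, 8, 6, 34], [289, 255, 20, 26, 75], [312, 269, 10, 9, 35], [65, 318, 20, 40, 437]]
top ice1 [(0.55, [244, 202, 253, 216]), (0.5, [251, 196, 260, 209]), (0.49, [257, 214, 265, 219]), (0.42, [262, 203, 270, 210]), (0.41, [247, 210, 257, 221])]
top tumbler [(0.63, [242, 195, 273, 227]), (0.27, [286, 93, 322, 147])]
top scoop [(0.63, [183, 182, 213, 233])]
top board [(0.63, [178, 178, 217, 228])]
top [[320, 163, 29, 41, 551], [317, 197, 4, 3, 11], [333, 206, 7, 4, 14], [207, 232, 16, 65, 825], [136, 235, 72, 66, 3807], [120, 238, 19, 66, 805], [212, 305, 15, 28, 371], [127, 312, 15, 32, 414], [245, 339, 29, 16, 251], [214, 361, 12, 23, 188], [115, 369, 14, 15, 175]]
wrist ice1 [(0.91, [85, 157, 110, 187]), (0.83, [106, 185, 131, 213]), (0.69, [92, 178, 118, 195]), (0.65, [120, 189, 147, 213]), (0.52, [125, 171, 142, 190]), (0.5, [0, 34, 47, 153]), (0.46, [111, 158, 130, 174])]
wrist tumbler [(0.86, [303, 126, 378, 193]), (0.8, [50, 147, 163, 240])]
wrist scoop [(0.69, [226, 208, 284, 293])]
wrist board [(0.57, [206, 182, 304, 302]), (0.16, [0, 35, 46, 155])]
scene [[195.0, 171.0], [217.0, 179.0], [197.0, 192.0], [175.0, 185.0], [168.0, 180.0]]
top [[180.0, 193.0], [200.0, 183.0], [211.0, 212.0], [191.0, 221.0], [207.0, 237.0]]
wrist [[280.0, 291.0], [230.0, 291.0], [228.0, 238.0], [282.0, 238.0], [255.0, 212.0]]
```

Numbers check out: six cubes are detected inside the tumbler, the tumbler hasn't moved, and the scoop is back on its board at its original pose. Handing in.

```bash
python3 -c "
from station import robot
print(robot.hand_in())"
```

```text
the job is handed in; nothing more can be done
None
```

The lid is slid fully back, all six cubes are in the large tumbler and the empty scoop is flat on its board again; I handed the job in at about 24 s, but no verdict came back.

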